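# Free the jammed battery pack and set up the lamp tester

## Robot

A 6-joint arm with a two-finger parallel gripper is mounted at the origin on the work surface. World frame = base frame: x ahead of the robot, y to its left, z up, the work surface at z = 0. Lengths are in m, angles in degrees, forces in N, time in s.
With the tool pointing down it reaches from about 0.4 to 0.825 m from the base axis. Payload 7 kg.
Tool frame: the origin (TCP) lies on the centre line of the jaws, within the pads' length; the fingertips stand 8 mm ahead of it and the grasp point (between the pads) lies 11 mm behind it; z points along the fingers, y is the line along which they close (so a half turn about z gives the same grasp; the last joint's range is limited). The gripper opens to 88 mm and grips with 3 to 60 N. Pads are 19 mm wide; open, the fingers measure 130 mm over their backs; the gripper's body (78 mm by 193 mm) begins 47 mm behind the grasp point.
Start: joints at [90.533, 20.546, 0.682, 0, -70.136, -16.507], TCP at [0.186, 0.649, 0.235] pointing down, gripper open.
Joint ranges: [-176.03, 176.03], [-82.01, 121.73], [-58.28, 71.71], [-173.87, 95.51], [-174.79, -0.11], [-173.66, 173.66]. Speed limits (degrees/s): [136.94, 136.94, 172.46, 180, 180, 180].

## Interface

Orientations are given as [roll, pitch, yaw] about the fixed x, y, z axes, in that order (R = Rz(yaw) Ry(pitch) Rx(roll)).
In Python, from plant import telemetry, viewer, close_job, models gives the robot as it stands.
- The arm moves only by the shell command python3 -m handwheel 'ROWS' [FORCE]. ROWS is JSON, a list of rows, each an object with "grip": the closure, from -1 (fully open) to 1 (shut); "travel": the shift along the tool's x, y, z as a fraction of full scale, a list of three; "spin": the turn about the tool's z as a fraction of full scale. A call has 1 to 8 rows; each row shifts and turns the commanded pose from where the row before left it, along the tool's axes as they then stand; what a row does not reach is not made up. Full scale, the value 1, is 0.025 m for a shift and 5 degrees for a turn. A row lasts 1/8 s, in which the tool goes at most 62.5 mm and 10.7 degrees, less where a joint would pass 70% of its speed; a pose out of reach is approached as far as the arm can. A call with a number of a shift or a turn outside -1 to 1 is refused whole. A call with a gripper value outside its range is refused whole. The fingers move at their own pace and stop on an object; FORCE is the grip in N (left out, the last holds). Time passes only in rows, so rows that do not move let the fingers close. It gives the time, the measured TCP pose, the force, the opening and the grip force at its end, in the units of the state.
- telemetry.get_state(): the state, without advancing time (a new reading comes with each control period).
- viewer.capture(name): name is "scene" or "side" or "wrist"; returns the picture (420x560x3 uint8, red, green, blue); there is no depth.
- viewer.calibration(name): a dict with "fx", "fy", "cx", "cy" (pixels), "T" (4x4, takes a point from camera to world coordinates); the wrist camera has in their place "T_tool_cam" (4x4, takes a point from camera to tool coordinates, whose origin is the TCP and whose axes are the flange's). Camera axes: x right, y down, z forward; pixel columns grow to the right and rows downward; lengths in m; the calibration is good to about 2 mm. The wrist camera is an equidistant fisheye: a pixel r from the principal point sees the ray r / f radians off the axis. A picture is of the moment at which its call begins: read the wrist's pose just before it. calibration takes no time and is no camera call.
- close_job(): hands the job in; it is judged then, once.
Trained networks look in the newest picture that a camera, given by its name, has taken for a name from the list of things; names that differ only in an ending like _2 or _b are one class to them, and where a whole thing is asked for, a point or a joint stands for the part that bears it (a point fixed in the world has none). Each returns a list of dicts, best first, with "p" (0 to 1); they miss things now and then, are a little off and sometimes report something else, mostly with a low value. They report only what shows in the picture. A call takes as long as a camera call. They do not tell look-alikes from the thing itself.
- models.find_in(camera, thing): "position" ([column, row] in pixels, amid what is visible of it).
The state is a dict: "time_s": time; "joints": joint angles; "qd": joint speeds; "joint_torque": joint torques, N m; "tcp_pos": TCP position; "eef_rot": TCP orientation; "contact_force": force on the tool from outside, world axes, zero at the start; "moment": the same for the moment, N m; "gripper_width": finger opening in m; "gripper_force": force on a finger pad.
Only numpy, scipy, OpenCV 4.12 (cv2) and the standard library are available. Lean on these libraries where they do the work, as an engineer would, in place of code of your own. Each camera call takes 0.05 s, during which the arm holds its last target. There are 200 camera calls.

## Task

Get the lamp tester ready: the green battery pack has jammed aslant in its crate, so level it inside the crate first, then lift it out and stand it squarely on the brown battery pad, long side along the long side of the pad. Push every tube lamp lying on the cork mat down into a clip of the tester, any clip, until it is fully home and the brass jaw has snapped shut over it. When all is in place and let go, and only then, flip the tester's toggle switch all the way over to the on side, away from its starting side; do not tip the pack over or disturb the bulb, the valve and the brass lantern base.

Things in the scene. Friction and masses are not known exactly. Their poses are not given: they have to be found in the camera images.
- crate: Fixed open plank crate, outside 216 (x) x 125 (y) x 108 high, origin at the centre of its underside. The floor is 8 up, the cavity 196 (x) x 105 (y), but a strip at each end, 18 thick along x, from 90 to 108 up, narrows the mouth to 160 (x), so the level pack has 5 to spare at each end. A batten across the floor from x = +30 to +50 is 45.5 high.
- pack: Loose green battery pack 150 (x) x 85 (y) x 70 high, 0.5 to 0.8 kg; origin at the centre of its underside. Handle: black bar along y, 16 thick (x), 18 high, its centre 120 above the underside, 60 clear between its posts. Starts tilted 20 degrees about crate y: -x end on the crate floor caught under the -x strip, +x end up on the batten. Comes free if slid 20 to +x up its own slope and turned level as its low end rises.
- pad: Fixed brown pad 120 (x) x 180 (y, the long side) x 8 high, with two brass strips; origin at the centre of its underside. The pack's x is to lie along the pad's y, either way round.
- bay (a point): Centre of the pad's top face, 8 above the counter: where the centre of the pack's underside belongs.
- tester: Fixed dark brown bakelite tester, base 290 (x) x 250 (y) x 30 high, origin at the centre of its underside, with three tube clips side by side on its +x part and the toggle switch on its -x part.
- clip0 (a point): Centre of a tube seated in clip 0: 75 to -y of the tester's middle line, 45 to +x of its origin, 64 up; the tube lies along tester x. Two forks 12 wide, 45 either way along x; fixed tine at -y (flare to 22 above this point), sprung jaw at +y (to 35 above), mouth about 35 wide. Push the tube straight down, level; about 10 N. Within 5 along x or its caps foul the forks.
- clip1 (a point): Centre of a tube seated in clip 1: on the tester's middle line, 45 to +x of its origin, 64 up; the tube lies along tester x. Two forks 12 wide, 45 either way along x; fixed tine at -y (flare to 22 above this point), sprung jaw at +y (to 35 above), mouth about 35 wide. Push the tube straight down, level; about 10 N. Within 5 along x or its caps foul the forks.
- clip2 (a point): Centre of a tube seated in clip 2: 75 to +y of the tester's middle line, 45 to +x of its origin, 64 up; the tube lies along tester x. Two forks 12 wide, 45 either way along x; fixed tine at -y (flare to 22 above this point), sprung jaw at +y (to 35 above), mouth about 35 wide. Push the tube straight down, level; about 10 N. Within 5 along x or its caps foul the forks.
- jaw0 (a joint): Brass sprung jaw of clip 0, rad: 0 shut, grows as it is pushed aside to +y (about 0.15 while a tube passes); springs back to near 0 over a seated tube. Keep the fingers off it.
- jaw1 (a joint): Brass sprung jaw of clip 1, rad: 0 shut, grows as it is pushed aside to +y (about 0.15 while a tube passes); springs back to near 0 over a seated tube. Keep the fingers off it.
- jaw2 (a joint): Brass sprung jaw of clip 2, rad: 0 shut, grows as it is pushed aside to +y (about 0.15 while a tube passes); springs back to near 0 over a seated tube. Keep the fingers off it.
- switch (a joint): Brown toggle switch, rad: 0 leaning to the tester's -x (off), 1.0 leaning to +x (on). Stays where it is left; a few newtons at the knob move it.
- switch_tip (a point): Centre of the switch's ball knob (26 across) at the end of its 70 stem. The pivot lies 105 to -x of the tester's origin, 52 above the counter.
- tube0: Tube lamp, clear glass 22 across with a copper filament, 150 long along its own x, square dark caps 26 x 26 x 18 at both ends (glass free between x = -57 and +57); 0.08 kg. Origin at its middle, 13 above the counter as it lies. May be absent (None). Grip it by the glass at the middle, across its length.
- tube1: Tube lamp, clear glass 22 across with a copper filament, 150 long along its own x, square dark caps 26 x 26 x 18 at both ends (glass free between x = -57 and +57); 0.08 kg. Origin at its middle, 13 above the counter as it lies. May be absent (None). Grip it by the glass at the middle, across its length.
- tube2: Tube lamp, clear glass 22 across with a copper filament, 150 long along its own x, square dark caps 26 x 26 x 18 at both ends (glass free between x = -57 and +57); 0.08 kg. Origin at its middle, 13 above the counter as it lies. May be absent (None). Grip it by the glass at the middle, across its length.
- bulb: Bystander: amber bulb on a brass foot, 60 across, 122 high; origin under its centre.
- valve: Bystander: clear radio valve, 48 across, 129 high; origin under its centre.
- lantern_base: Bystander: heavy brass lantern base, 90 across, 80 high; origin under its centre.
Mind the look-alikes: they are no part of the job. Leave any blue or red look-alike of the tube1 alone.

How it is judged (in metres and radians):
On the way, in this order (a step that is already met when the one before it is completed fails the run):
1. the pack is level while its underside is still inside the crate (angle between pack's own z axis and vertical below 0.12 rad and z of pack in the frame of crate between 0 and 0.085 m and x of pack in the frame of crate between -0.03 and 0.03 m and y of pack in the frame of crate between -0.02 and 0.02 m), for 0.2 s.
2. the pack stands on the pad and every tube is home in a clip, all let go (horizontal distance between pack and bay below 0.02 m and angle between the x axis of pack and the y axis of pad, either way round below 0.2 rad and angle between pack's own z axis and vertical below 0.06 rad and z of pack in the frame of bay between -0.003 and 0.006 m and contact force between the fingers and pack below 0.1 N and ((z of tube0 in the frame of clip0 between -0.004 and 0.004 m and y of tube0 in the frame of clip0 between -0.004 and 0.004 m and x of tube0 in the frame of clip0 between -0.01 and 0.01 m and angle between the x axis of tube0 and the x axis of clip0, either way round below 0.1 rad and value of joint jaw0 below 0.08 rad and contact force between the fingers and tube0 below 0.1 N) or (z of tube0 in the frame of clip1 between -0.004 and 0.004 m and y of tube0 in the frame of clip1 between -0.004 and 0.004 m and x of tube0 in the frame of clip1 between -0.01 and 0.01 m and angle between the x axis of tube0 and the x axis of clip1, either way round below 0.1 rad and value of joint jaw1 below 0.08 rad and contact force between the fingers and tube0 below 0.1 N) or (z of tube0 in the frame of clip2 between -0.004 and 0.004 m and y of tube0 in the frame of clip2 between -0.004 and 0.004 m and x of tube0 in the frame of clip2 between -0.01 and 0.01 m and angle between the x axis of tube0 and the x axis of clip2, either way round below 0.1 rad and value of joint jaw2 below 0.08 rad and contact force between the fingers and tube0 below 0.1 N)) and ((z of tube1 in the frame of clip0 between -0.004 and 0.004 m and y of tube1 in the frame of clip0 between -0.004 and 0.004 m and x of tube1 in the frame of clip0 between -0.01 and 0.01 m and angle between the x axis of tube1 and the x axis of clip0, either way round below 0.1 rad and value of joint jaw0 below 0.08 rad and contact force between the fingers and tube1 below 0.1 N) or (z of tube1 in the frame of clip1 between -0.004 and 0.004 m and y of tube1 in the frame of clip1 between -0.004 and 0.004 m and x of tube1 in the frame of clip1 between -0.01 and 0.01 m and angle between the x axis of tube1 and the x axis of clip1, either way round below 0.1 rad and value of joint jaw1 below 0.08 rad and contact force between the fingers and tube1 below 0.1 N) or (z of tube1 in the frame of clip2 between -0.004 and 0.004 m and y of tube1 in the frame of clip2 between -0.004 and 0.004 m and x of tube1 in the frame of clip2 between -0.01 and 0.01 m and angle between the x axis of tube1 and the x axis of clip2, either way round below 0.1 rad and value of joint jaw2 below 0.08 rad and contact force between the fingers and tube1 below 0.1 N)) and ((z of tube2 in the frame of clip0 between -0.004 and 0.004 m and y of tube2 in the frame of clip0 between -0.004 and 0.004 m and x of tube2 in the frame of clip0 between -0.01 and 0.01 m and angle between the x axis of tube2 and the x axis of clip0, either way round below 0.1 rad and value of joint jaw0 below 0.08 rad and contact force between the fingers and tube2 below 0.1 N) or (z of tube2 in the frame of clip1 between -0.004 and 0.004 m and y of tube2 in the frame of clip1 between -0.004 and 0.004 m and x of tube2 in the frame of clip1 between -0.01 and 0.01 m and angle between the x axis of tube2 and the x axis of clip1, either way round below 0.1 rad and value of joint jaw1 below 0.08 rad and contact force between the fingers and tube2 below 0.1 N) or (z of tube2 in the frame of clip2 between -0.004 and 0.004 m and y of tube2 in the frame of clip2 between -0.004 and 0.004 m and x of tube2 in the frame of clip2 between -0.01 and 0.01 m and angle between the x axis of tube2 and the x axis of clip2, either way round below 0.1 rad and value of joint jaw2 below 0.08 rad and contact force between the fingers and tube2 below 0.1 N))), for 0.3 s.
3. the switch is on (value of joint switch above 0.85 rad), for 0.2 s.
At the end, for the whole second after the job is handed in: The pack stands upright on the pad within 20 mm of its centre and 0.2 rad of its long side; every present tube is seated in a clip within 4 mm in height and sideways and 10 mm along, with the jaw shut (under 0.08 rad); the switch is past 0.85 rad; all released and at rest (all of step 2 and linear speed of each of pack, tube0, tube1, tube2 below 0.02 m/s and value of joint switch above 0.85 rad); the robot touches nothing.
It fails at once if the bulb was knocked about (distance of bulb from where it was at the start of the episode above 0.03 m).
It fails at once if the valve was knocked about (distance of valve from where it was at the start of the episode above 0.03 m).
It fails at once if the lantern_base was knocked about (distance of lantern_base from where it was at the start of the episode above 0.03 m).
It fails at once if the pack was tipped over (angle between pack's own z axis and vertical above 0.9 rad).
Of tube0, tube1, tube2 only 2 to 3 are there at a start; the rules pass over those that are not, and their reading is None.
At some moment in a run one of tube0, tube1, tube2 may be knocked a few centimetres aside while the robot is not near it.
It also fails if it takes over 210 s, if anything falls off the work surface, if the arm or the gripper's body presses on something with over 40 N, if the wrist force passes 120 N, or if a joint passes its speed limit or range.

## Working session

There is one attempt and no reset: what is moved stays moved. The work goes in short steps, Python scripts to look and compute and a shell command to move; the robot and the scene stay as the last step left them, time stands still between calls to the robot, and variables do not carry over. Pictures are saved under pics/ and viewed, at most 14 in all, crops included, and the job is handed in when it is done.

```bash
ls; mkdir -p pics
cat > h.py <<'E'
import numpy as np, cv2, json
from plant import telemetry, viewer, close_job, models
from scipy.spatial.transform import Rotation as R
def st(): return telemetry.get_state()
def toolT(s=None):
    s=s or st(); T=np.eye(4); T[:3,:3]=R.from_euler('xyz',s['eef_rot'],degrees=True).as_matrix(); T[:3,3]=s['tcp_pos']; return T
def cap(n,f=None):
    T=toolT(); im=viewer.capture(n)
    if f: cv2.imwrite('pics/'+f,im[:,:,::-1])
    c=viewer.calibration(n); c['W']=T@np.array(c['T_tool_cam']) if n=='wrist' else np.array(c['T']); c['n']=n
    return im,c
def ray(c,u,v):
    x=(u-c['cx'])/c['fx'];y=(v-c['cy'])/c['fy']
    if c['n']=='wrist':
        r=np.hypot(x,y); d=np.array([np.sin(r)*x/max(r,1e-9),np.sin(r)*y/max(r,1e-9),np.cos(r)])
    else: d=np.array([x,y,1.])
    d=c['W'][:3,:3]@d; return c['W'][:3,3],d/np.linalg.norm(d)
def atz(c,u,v,z):
    o,d=ray(c,u,v); return o+d*(z-o[2])/d[2]
def tri(*rs):
    A=np.zeros((3,3));b=np.zeros(3)
    for o,d in rs:
        P=np.eye(3)-np.outer(d,d);A+=P;b+=P@o
    p=np.linalg.solve(A,b); return p,[float(np.linalg.norm((np.eye(3)-np.outer(d,d))@(p-o))) for o,d in rs]
def proj(c,p):
    q=np.linalg.inv(c['W'])@np.append(p,1)
    if c['n']=='wrist':
        r=np.hypot(q[0],q[1]); t=np.arctan2(r,q[2]); k=t/max(r,1e-9); return np.array([c['cx']+c['fx']*q[0]*k,c['cy']+c['fy']*q[1]*k])
    return np.array([c['cx']+c['fx']*q[0]/q[2],c['cy']+c['fy']*q[1]/q[2]])
np.set_printoptions(precision=4,suppress=True)
E
cat > look.py <<'E'
from h import *
print(st())
for n in ['scene','side','wrist']:
    im,c=cap(n,n+'0.png'); print(n,c['fx'],c['cx'],c['cy'],c['W'].round(3).tolist())
    if n=='wrist': continue
    for t in ['crate','pack','pad','tester','switch_tip','tube0','bulb','valve','lantern_base','clip0']:
        print(t,[(np.round(d['position']).tolist(),round(d['p'],2)) for d in models.find_in(n,t)[:5]])
E
python3 look.py
```

```text
pics
{'time_s': 0.0, 'joints': array([ 90.5312,  20.5908,   0.6337,  -0.0191, -70.1364, -16.5049]), 'qd': array([-0.0037,  0.0326,  0.0284, -0.0748, -0.0268,  0.0357]), 'joint_torque': array([ -0.    , -58.2719,  29.3047,   6.9969,   0.0069,  -0.0002]), 'tcp_pos': array([0.1857, 0.6485, 0.2336]), 'eef_rot': array([179.9053,  -0.0093, -15.9803]), 'contact_force': array([-0.8997,  0.798 ,  0.2658]), 'moment': array([0.012 , 0.0109, 0.0136]), 'gripper_force': 0.0, 'gripper_width': 0.08756302315997487}
scene 416.2928979165633 275.3798766338833 211.3716315021267 [[-0.648, 0.556, -0.521, 1.126], [0.762, 0.469, -0.447, 0.454], [-0.004, -0.687, -0.727, 0.988], [0.0, 0.0, 0.0, 1.0]]
crate [([406.0, 334.0], 0.77), ([319.0, 224.0], 0.4)]
pack [([407.0, 302.0], 0.97)]
pad [([203.0, 214.0], 0.55)]
tester [([290.0, 276.0], 0.95)]
switch_tip [([319.0, 223.0], 0.49)]
tube0 [([264.0, 208.0], 0.87), ([244.0, 193.0], 0.82), ([281.0, 153.0], 0.78), ([136.0, 198.0], 0.72), ([224.0, 177.0], 0.62)]
bulb [([387.0, 247.0], 0.87)]
valve [([316.0, 343.0], 0.57)]
lantern_base [([177.0, 264.0], 0.57), ([267.0, 205.0], 0.19)]
clip0 [([290.0, 273.0], 0.77)]
side 425.2699465301443 277.7223893504359 210.8542342925721 [[-0.999, -0.041, 0.036, 0.443], [-0.054, 0.64, -0.767, 0.79], [0.008, -0.767, -0.641, 0.842], [0.0, 0.0, 0.0, 1.0]]
crate [([254.0, 389.0], 0.94)]
pack [([255.0, 362.0], 0.93)]
pad [([253.0, 189.0], 0.75)]
tester [([239.0, 273.0], 0.56)]
switch_tip [([292.0, 240.0], 0.56)]
tube0 [([300.0, 196.0], 0.81), ([301.0, 179.0], 0.75), ([290.0, 145.0], 0.71), ([303.0, 214.0], 0.65), ([377.0, 191.0], 0.62)]
bulb [([329.0, 316.0], 0.72)]
valve [([163.0, 317.0], 0.96)]
lantern_base [([188.0, 202.0], 0.66), ([164.0, 317.0], 0.49)]
clip0 [([240.0, 274.0], 0.79)]
wrist 325.19226210127806 280.8706834385165 204.3702714341574 [[-0.275, -0.925, -0.263, 0.256], [-0.961, 0.264, 0.075, 0.628], [-0.0, 0.274, -0.962, 0.384], [0.0, 0.0, 0.0, 1.0]]
```

View pics/scene0.png

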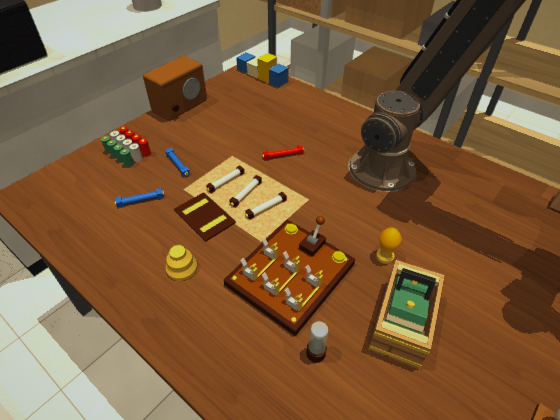

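View pics/side0.png

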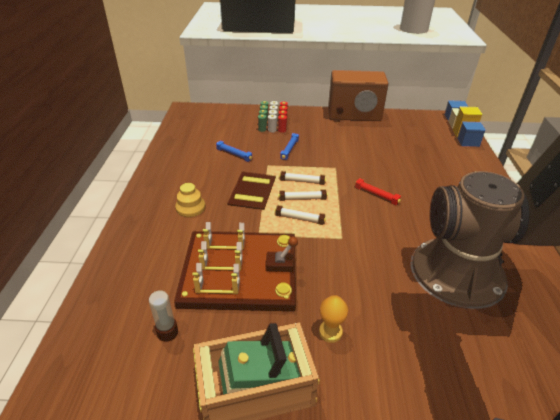

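View pics/wrist0.png

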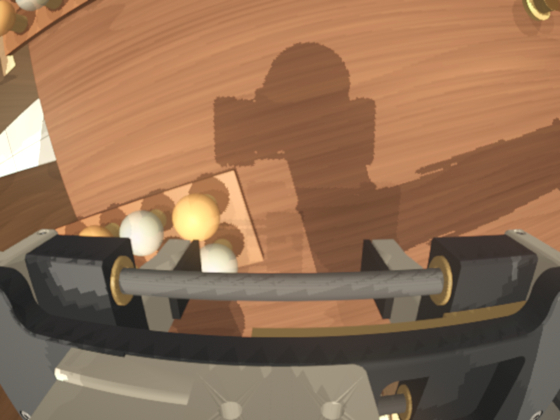

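The wide views show three white tubes on the mat (scene 226,179 / 246,191 / 267,206). The pad is at (205,215), the tester at (290,275), and the crate at (408,310) with the pack's handle near (418,283). The blue and red tubes are look-alikes.

```bash
cat > m1.py <<'E'
from h import *
cs={n:dict(viewer.calibration(n),n=n) for n in['scene','side']}
for c in cs.values(): c['W']=np.array(c['T'])
P={'tubeA':((226,179),(303,178)),'tubeB':((246,191),(303,195)),'tubeC':((267,206),(301,215)),
'pad':((205,215),(253,190)),'knob':((320,220),(293,241)),'bulb':((390,238),(334,309)),'valve':((319,330),(160,302)),'lantern top':((178,250),(187,189)),
'crate c +x+y':((414,361),(205,412)),'crate -x+y':((444,272),(316,375)),'crate -x-y':((396,264),(302,328)),'crate+x-y':((373,333),(195,346)),
'handle-y end':((400,272),(269,328)),'handle+y':((434,280),(281,371)),
'tester -x-y':((300,226),(295,234)),'tester -x+y':((354,263),(297,300)),'tester+x+y':((295,325),(180,300)),'tester+x-y':((227,283),(188,234)),
'red':((283,153),(377,191))}
for k,(a,b) in P.items():
    p,e=tri(ray(cs['scene'],*a),ray(cs['side'],*b)); print(k,p,np.round(e,3))
for n in cs: 
    im=cv2.imread(f'pics/{n}0.png')
    a=im[225:375,340:480] if n=='scene' else im[310:420,180:340]
    b=im[210:340,210:370] if n=='scene' else im[215:315,170:310]
    cv2.imwrite(f'pics/{n}z.png',np.hstack([cv2.resize(a,(400,400),interpolation=cv2.INTER_CUBIC),cv2.resize(b,(400,400),interpolation=cv2.INTER_CUBIC)]))
i=np.vstack([cv2.imread(f'pics/{n}z.png')[:,:] for n in cs]); cv2.imwrite('pics/z.png',cv2.resize(i,(600,600)))
E
python3 m1.py
```

```text
tubeA [ 0.4139 -0.3847  0.0061] [0.002 0.002]
tubeB [ 0.4134 -0.2892  0.0071] [0.002 0.002]
tubeC [ 0.4191 -0.1895  0.0062] [0.003 0.003]
pad [ 0.5765 -0.3189 -0.0015] [0. 0.]
knob [0.4402 0.032  0.1109] [0.002 0.002]
bulb [0.345  0.2092 0.081 ] [0.002 0.002]
valve [0.7172 0.2326 0.1099] [0.001 0.001]
lantern top [ 0.7608 -0.2151  0.0751] [0.003 0.003]
crate c +x+y [0.5956 0.4263 0.0289] [0.004 0.004]
crate -x+y [0.3875 0.3814 0.1148] [0.002 0.002]
crate -x-y [0.4153 0.2661 0.0841] [0.003 0.003]
crate+x-y [0.6287 0.3236 0.0875] [0.004 0.004]
handle-y end [0.4786 0.3017 0.139 ] [0.003 0.003]
handle+y [0.4482 0.381  0.1348] [0.009 0.009]
tester -x-y [ 0.4414 -0.0388  0.0535] [0.014 0.014]
tester -x+y [0.4302 0.1514 0.0179] [0.012 0.012]
tester+x+y [0.7043 0.1558 0.021 ] [0.001 0.001]
tester+x-y [ 0.7308 -0.0597  0.0339] [0. 0.]
red [ 0.1742 -0.3239  0.0077] [0.003 0.003]
```

View pics/z.png

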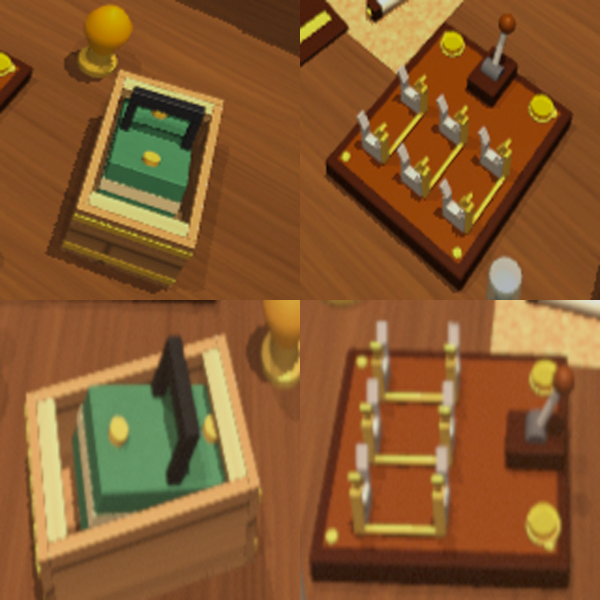

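```bash
python3 -m handwheel '[{"grip":-1,"travel":[1,0.62,-0.15],"spin":0},{"grip":-1,"travel":[1,0.62,-0.15],"spin":0},{"grip":-1,"travel":[1,0.62,-0.15],"spin":0},{"grip":-1,"travel":[1,0.62,-0.15],"spin":0},{"grip":-1,"travel":[1,0.62,-0.15],"spin":0},{"grip":-1,"travel":[1,0.62,-0.15],"spin":0},{"grip":-1,"travel":[1,0.62,-0.15],"spin":0},{"grip":-1,"travel":[1,0.62,-0.15],"spin":0}]' 15
python3 -m handwheel '[{"grip":-1,"travel":[1,0.62,-0.15],"spin":0},{"grip":-1,"travel":[1,0.62,-0.15],"spin":0},{"grip":-1,"travel":[1,0.62,-0.15],"spin":0},{"grip":-1,"travel":[1,0.62,-0.15],"spin":0},{"grip":-1,"travel":[1,0.62,-0.15],"spin":0},{"grip":-1,"travel":[1,0.62,-0.15],"spin":0},{"grip":-1,"travel":[0,0,0],"spin":1},{"grip":-1,"travel":[0,0,0],"spin":1}]'
python3 -m handwheel '[{"grip":-1,"travel":[0,0,0],"spin":1},{"grip":-1,"travel":[0,0,0],"spin":1},{"grip":-1,"travel":[0,0,0],"spin":1},{"grip":-1,"travel":[0,0,0],"spin":1},{"grip":-1,"travel":[0,0,0],"spin":1},{"grip":-1,"travel":[0,0,0],"spin":1},{"grip":-1,"travel":[0,0,0],"spin":1},{"grip":-1,"travel":[0,0,0],"spin":1}]'
python3 -m handwheel '[{"grip":-1,"travel":[0,0,0],"spin":1},{"grip":-1,"travel":[0,0,0],"spin":1},{"grip":-1,"travel":[0,0,0],"spin":0}]'
python3 -c "
from h import *
im,c=cap('wrist','w1.png');print(st()['joints'],st()['tcp_pos'],c['W'].round(4).tolist())"
```

```text
time_s: 2.15
tcp_pos: [0.3453, 0.4727, 0.2651]
eef_rot: [-180.0, -0.0, -16.0]
contact_force: [-0.3, 0.4, 0.3]
gripper_width: 0.0878
gripper_force: 0.0
time_s: 3.15
tcp_pos: [0.4633, 0.3422, 0.2875]
eef_rot: [-180.0, -0.0, -26.2]
contact_force: [-1.2, -0.7, 0.1]
gripper_width: 0.0873
gripper_force: 0.0
time_s: 4.15
tcp_pos: [0.4629, 0.3426, 0.2874]
eef_rot: [-180.0, 0.0, -66.2]
contact_force: [-0.2, 0.2, 0.3]
gripper_width: 0.0877
gripper_force: 0.0
time_s: 4.53
tcp_pos: [0.4629, 0.3428, 0.2874]
eef_rot: [-180.0, 0.0, -76.0]
contact_force: [-0.7, 0.1, 0.5]
gripper_width: 0.0876
gripper_force: 0.0
[ 55.9885   9.518   -7.3765   0.0003 -73.0822 -41.896 ] [0.4628 0.343  0.2874] [[-0.9702, -0.2334, -0.0655, 0.4797], [-0.2424, 0.9327, 0.2669, 0.2702], [-0.0012, 0.2748, -0.9615, 0.4367], [0.0, 0.0, 0.0, 1.0]]
```

View pics/w1.png

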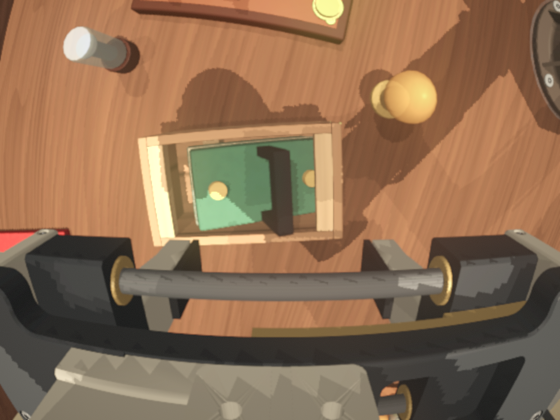

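The wrist view shows the crate's outer top corners at about (139,137), (341,123), (342,238) and (152,245). The black bar runs from (275,150) to (284,233), and the pack's high end is on the image-left (+x) side.

```bash
cat > m2.py <<'E'
from h import *
c=dict(viewer.calibration('wrist'),n='wrist'); c['W']=toolT()@np.array(c['T_tool_cam'])
q=[atz(c,*p,.108) for p in [(139,137),(341,123),(342,238),(152,245)]]
for a in q: print(a)
print('c',np.mean(q,0),[np.linalg.norm(q[i]-q[(i+1)%4]).round(4) for i in range(4)])
for i,j in((1,0),(2,3),(1,2),(0,3)): d=q[j]-q[i]; print(np.degrees(np.arctan2(d[1],d[0])))
a,b=atz(c,280,152,.15),atz(c,284,230,.15); d=b-a; print('bar',a,b,np.degrees(np.arctan2(d[1],d[0])),np.linalg.norm(d))
s=dict(viewer.calibration('scene'),n='scene'); s['W']=np.array(s['T']); e=dict(viewer.calibration('side'),n='side'); e['W']=np.array(e['T'])
print(tri(ray(c,282,190),ray(s,417,277),ray(e,276,347)))
E
python3 m2.py
```

```text
[0.6233 0.3259 0.108 ]
[0.4192 0.2638 0.108 ]
[0.3827 0.3825 0.108 ]
[0.5904 0.4457 0.108 ]
c [0.5039 0.3545 0.108 ] [np.float64(0.2133), np.float64(0.1243), np.float64(0.2171), np.float64(0.1243)]
16.928016998663857
16.917850409740115
107.0831415637117
105.32388172027778
bar [0.4727 0.3035 0.15  ] [0.4512 0.3736 0.15  ] 107.01163982874559 0.07328944583680899
(array([0.4622, 0.3401, 0.1353]), [0.000567635161456354, 0.0025809176443603514, 0.0029401149831829437])
```

```bash
python3 -m handwheel '[{"grip":-1,"travel":[0.16,0.08,0.6],"spin":-0.54},{"grip":-1,"travel":[0,0,1],"spin":0},{"grip":-1,"travel":[0,0,1],"spin":0},{"grip":-1,"travel":[0,0,1],"spin":0},{"grip":-1,"travel":[0,0,1],"spin":0},{"grip":-1,"travel":[0,0,0.8],"spin":0},{"grip":-1,"travel":[0,0,0.7],"spin":0},{"grip":-1,"travel":[0,0,0],"spin":0}]' 20
python3 -m handwheel '[{"grip":1,"travel":[0,0,0],"spin":0},{"grip":1,"travel":[0,0,0],"spin":0},{"grip":1,"travel":[0,0,0],"spin":0},{"grip":1,"travel":[0,0,0],"spin":0},{"grip":1,"travel":[0,0,0],"spin":0},{"grip":1,"travel":[0,0,0],"spin":0}]' 20
python3 -c "
from h import *
im,c=cap('side','s1.png');cv2.imwrite('pics/s1z.png',cv2.resize(im[260:420,160:360,::-1],(600,480),interpolation=cv2.INTER_CUBIC));print(st()['tcp_pos'])"
```

```text
time_s: 5.58
tcp_pos: [0.4612, 0.3385, 0.1335]
eef_rot: [179.9, -0.1, -73.2]
contact_force: [-0.0, -1.2, -0.0]
gripper_width: 0.0879
gripper_force: 0.0
time_s: 6.32
tcp_pos: [0.4615, 0.3396, 0.1346]
eef_rot: [180.0, -0.0, -73.3]
contact_force: [0.2, -0.6, 0.1]
gripper_width: 0.0331
gripper_force: 0.0
[0.4616 0.3396 0.1346]
```

View pics/s1z.png

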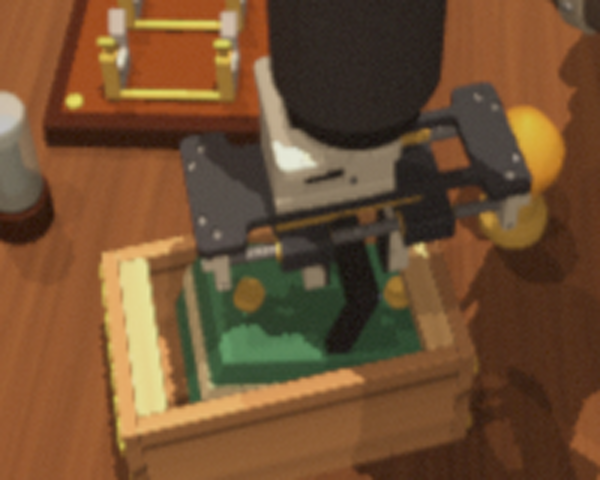

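The side view shows the fingers around the bar, still closing, with the bulb clear of the gripper.

```bash
python3 -m handwheel '[{"grip":1,"travel":[0,0,0],"spin":0},{"grip":1,"travel":[0,0,0],"spin":0},{"grip":1,"travel":[0,0,0],"spin":0},{"grip":1,"travel":[0,0,0],"spin":0},{"grip":1,"travel":[0,0,0],"spin":0}]' 20
```

```text
time_s: 7.0
tcp_pos: [0.4623, 0.3401, 0.1349]
eef_rot: [-179.9, 0.0, -73.3]
contact_force: [5.2, 1.1, -2.5]
gripper_width: 0.0197
gripper_force: 20.0
```

```bash
python3 -m handwheel '[{"grip":1,"travel":[0,-0.2,-0.08],"spin":0},{"grip":1,"travel":[0,-0.2,-0.08],"spin":0},{"grip":1,"travel":[0,-0.2,-0.08],"spin":0},{"grip":1,"travel":[0,-0.2,-0.08],"spin":0},{"grip":1,"travel":[0,0,0],"spin":0}]' 20
```

```text
time_s: 7.62
tcp_pos: [0.4742, 0.3426, 0.1411]
eef_rot: [179.2, -0.1, -73.4]
contact_force: [-28.0, -0.9, 13.8]
gripper_width: 0.0183
gripper_force: 20.0
```

```bash
python3 -c "
from h import *
im,c=cap('side','s2.png');a=cv2.resize(im[290:420,180:340,::-1],(480,390),interpolation=cv2.INTER_CUBIC);im,c=cap('scene','s2b.png');b=cv2.resize(im[220:376,350:470,::-1],(300,390),interpolation=cv2.INTER_CUBIC);cv2.imwrite('pics/s2z.png',np.hstack([a,b]));print(st()['tcp_pos'],st()['contact_force'])"
```

```text
[0.4742 0.3426 0.1411] [-28.6564  -1.0914  11.6199]
```

View pics/s2z.png

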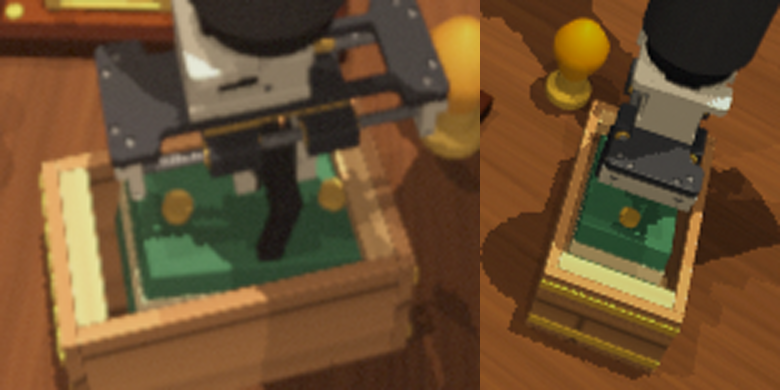

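The pack tipped about the batten instead of sliding: the -x grip squared it early. I'll back off and regrip it end-on, along y, so pad friction can hold the tilt during the slide.

```bash
python3 -m handwheel '[{"grip":1,"travel":[0,0.27,0.11],"spin":0},{"grip":1,"travel":[0,0.27,0.11],"spin":0},{"grip":1,"travel":[0,0.26,0.1],"spin":0},{"grip":-1,"travel":[0,0,0],"spin":0},{"grip":-1,"travel":[0,0,0],"spin":0},{"grip":-1,"travel":[0,0,0],"spin":0},{"grip":-1,"travel":[0,0,-0.5],"spin":0},{"grip":-1,"travel":[0,0,-1],"spin":0}]' 20
python3 -m handwheel '[{"grip":-1,"travel":[0,0,-1],"spin":-1},{"grip":-1,"travel":[0,0,-1],"spin":-1},{"grip":-1,"travel":[0,0,-1],"spin":-1},{"grip":-1,"travel":[0,0,-1],"spin":-1},{"grip":-1,"travel":[0,0,0],"spin":-1},{"grip":-1,"travel":[0,0,0],"spin":-1},{"grip":-1,"travel":[0,0,0],"spin":-1},{"grip":-1,"travel":[0,0,0],"spin":-1}]'
python3 -m handwheel '[{"grip":-1,"travel":[0,0,0],"spin":-1},{"grip":-1,"travel":[0,0,0],"spin":-1},{"grip":-1,"travel":[0,0,0],"spin":-1},{"grip":-1,"travel":[0,0,0],"spin":-1},{"grip":-1,"travel":[0,0,0],"spin":-1},{"grip":-1,"travel":[0,0,0],"spin":-1},{"grip":-1,"travel":[0,0,0],"spin":-1},{"grip":-1,"travel":[0,0,0],"spin":-1}]'
python3 -m handwheel '[{"grip":-1,"travel":[0,0,0],"spin":-1},{"grip":-1,"travel":[0,0,0],"spin":-1},{"grip":-1,"travel":[0,0,0],"spin":0}]'
python3 -c "
from h import *
im,c=cap('wrist','w2.png');print(st()['joints'],st()['tcp_pos'],c['W'].round(4).tolist())"
```

```text
time_s: 8.72
tcp_pos: [0.4611, 0.3391, 0.1721]
eef_rot: [179.9, -0.1, -73.3]
contact_force: [0.3, 0.3, 0.3]
gripper_width: 0.0637
gripper_force: 0.0
time_s: 9.72
tcp_pos: [0.4615, 0.3395, 0.273]
eef_rot: [-180.0, -0.0, -33.1]
contact_force: [-0.7, 0.3, 0.0]
gripper_width: 0.0878
gripper_force: 0.0
time_s: 10.72
tcp_pos: [0.4615, 0.3395, 0.273]
eef_rot: [-180.0, -0.0, 6.9]
contact_force: [0.8, -0.7, 0.6]
gripper_width: 0.0874
gripper_force: 0.0
time_s: 11.1
tcp_pos: [0.4615, 0.3396, 0.2728]
eef_rot: [-180.0, -0.0, 16.7]
contact_force: [-0.3, 0.2, -1.1]
gripper_width: 0.0877
gripper_force: 0.0
[ 55.8994   9.6521  -9.1204   0.002  -71.2021  50.7195] [0.4616 0.3396 0.2727] [[0.2876, -0.9212, -0.262, 0.5315], [-0.9577, -0.2766, -0.0788, 0.3602], [0.0001, 0.2736, -0.9618, 0.4222], [0.0, 0.0, 0.0, 1.0]]
```

View pics/w2.png

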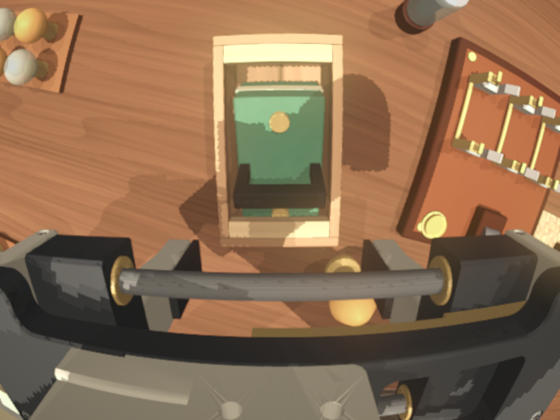

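From this side the bar's top face spans about (234,195) to (326,195) between the posts.

Run:
```python
from h import *
c=dict(viewer.calibration('wrist'),n='wrist'); c['W']=toolT()@np.array(c['T_tool_cam'])
for z in(.147,.152,.157):
    a,b=atz(c,234.5,195,z),atz(c,326.5,193,z); print(a,b,(a+b)/2,np.linalg.norm(a-b))
C=np.array([.504,.3545]);u=np.array([.958,.287]);v=np.array([-.287,.958])
m=(a+b)[:2]/2-C;print(m@u,m@v)
for q in [atz(c,*p,.108) for p in [(213,38),(343,37),(340,245),(219,245)]]: print(q,(q[:2]-C)@u,(q[:2]-C)@v)
```

```text
[0.4531 0.3792 0.147 ] [0.4779 0.3023 0.147 ] [0.4655 0.3407 0.147 ] 0.08075286113804249
[0.4545 0.3788 0.152 ] [0.4789 0.3034 0.152 ] [0.4667 0.3411 0.152 ] 0.07928480909382732
[0.456  0.3785 0.157 ] [0.4799 0.3044 0.157 ] [0.4679 0.3415 0.157 ] 0.07781675704961215
-0.03830783790923427 -0.0021441219281389686
[0.5869 0.4449 0.108 ] 0.10541051615343355 0.06281818326824175
[0.6234 0.3252 0.108 ] 0.10596831033771388 -0.062364202077092264
[0.421  0.2617 0.108 ] -0.10614797116538806 -0.06506706322580298
[0.3843 0.3845 0.108 ] -0.10609826926992527 0.06313919447803908
```

```bash
python3 -m handwheel '[{"grip":-1,"travel":[0.08,0,1],"spin":0},{"grip":-1,"travel":[0,0,1],"spin":0},{"grip":-1,"travel":[0,0,1],"spin":0},{"grip":-1,"travel":[0,0,1],"spin":0},{"grip":-1,"travel":[0,0,0.7],"spin":0},{"grip":-1,"travel":[0,0,0.5],"spin":0},{"grip":-1,"travel":[0,0,0.5],"spin":0},{"grip":-1,"travel":[0,0,0],"spin":0}]' 60
python3 -m handwheel '[{"grip":1,"travel":[0,0,0],"spin":0},{"grip":1,"travel":[0,0,0],"spin":0},{"grip":1,"travel":[0,0,0],"spin":0},{"grip":1,"travel":[0,0,0],"spin":0}]' 60
```

```text
time_s: 12.15
tcp_pos: [0.4632, 0.3398, 0.1288]
eef_rot: [180.0, 0.1, 16.7]
contact_force: [-0.5, 0.1, 0.7]
gripper_width: 0.0877
gripper_force: 0.0
time_s: 12.65
tcp_pos: [0.4636, 0.3408, 0.1302]
eef_rot: [-179.9, -0.1, 16.7]
contact_force: [-2.8, 1.9, 2.6]
gripper_width: 0.0792
gripper_force: 60.0
```

```bash
python3 -m handwheel '[{"grip":1,"travel":[0.19,0,-0.07],"spin":0},{"grip":1,"travel":[0.19,0,-0.07],"spin":0},{"grip":1,"travel":[0,0,0],"spin":0}]' 60
python3 -m handwheel '[{"grip":1,"travel":[0.19,0,-0.07],"spin":0},{"grip":1,"travel":[0.19,0,-0.07],"spin":0},{"grip":1,"travel":[0,0,0],"spin":0}]' 60
```

```text
time_s: 13.02
tcp_pos: [0.4685, 0.3422, 0.1331]
eef_rot: [-180.0, 0.4, 16.7]
contact_force: [-23.5, 2.4, 16.3]
gripper_width: 0.0797
gripper_force: 60.0
time_s: 13.4
tcp_pos: [0.4734, 0.3437, 0.1355]
eef_rot: [180.0, 0.8, 16.7]
contact_force: [-41.5, 1.7, 22.3]
gripper_width: 0.0796
gripper_force: 60.1
```

```bash
python3 -m handwheel '[{"grip":1,"travel":[0,0,-0.12],"spin":0},{"grip":1,"travel":[0,0,-0.12],"spin":0},{"grip":1,"travel":[0,0,0],"spin":0}]' 60
python3 -c "
from h import *
s=st();print(s['contact_force'],s['moment'],s['tcp_pos'])
im,c=cap('wrist','w3.png')"
```

```text
time_s: 13.78
tcp_pos: [0.4773, 0.3434, 0.1374]
eef_rot: [179.9, 0.6, 16.6]
contact_force: [-4.7, 1.6, -20.7]
gripper_width: 0.0797
gripper_force: 60.0
[ -4.6839   1.5904 -20.666 ] [ 1.3116  1.6309 -0.2293] [0.4773 0.3434 0.1374]
```

View pics/w3.png

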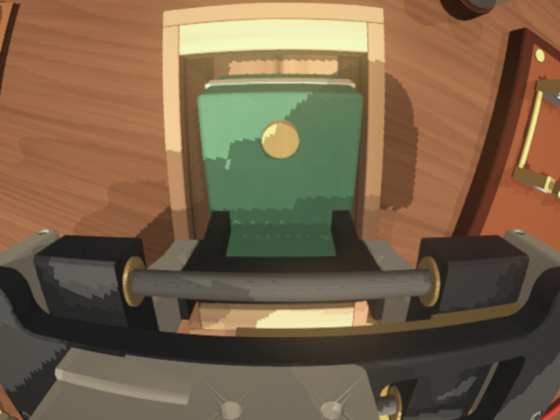

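```bash
python3 -m handwheel '[{"grip":1,"travel":[0.12,0,0],"spin":0},{"grip":1,"travel":[0.12,0,0],"spin":0},{"grip":1,"travel":[0,0,0],"spin":0}]' 60
python3 -m handwheel '[{"grip":1,"travel":[0.06,0,-0.12],"spin":0},{"grip":1,"travel":[0.06,0,-0.12],"spin":0},{"grip":1,"travel":[0,0,0],"spin":0}]' 60
```

```text
time_s: 14.2
tcp_pos: [0.4863, 0.3458, 0.1406]
eef_rot: [179.9, 0.2, 16.7]
contact_force: [-2.1, -2.9, -21.1]
gripper_width: 0.0797
gripper_force: 60.0
time_s: 14.58
tcp_pos: [0.4899, 0.348, 0.1491]
eef_rot: [-180.0, 0.0, 16.7]
contact_force: [-5.3, -1.7, -9.0]
gripper_width: 0.0799
gripper_force: 60.0
```

```bash
python3 -c "
from h import *
im,c=cap('side','s3.png');a=cv2.resize(im[290:420,180:340,::-1],(480,390),interpolation=cv2.INTER_CUBIC);im,c=cap('scene','s3b.png');b=cv2.resize(im[220:376,350:470,::-1],(300,390),interpolation=cv2.INTER_CUBIC);cv2.imwrite('pics/s3z.png',np.hstack([a,b]));print(st()['tcp_pos'],st()['contact_force'],st()['moment'])"
```

```text
[0.4899 0.348  0.1491] [-4.7882 -1.6541 -9.8977] [-0.8459  2.5243  0.09  ]
```

View pics/s3z.png

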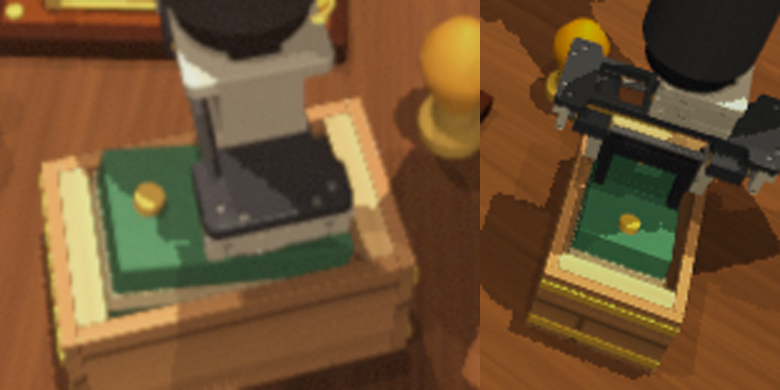

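The pack's +x end now touches the +x strip and its low end is clear of the -x strip. I'll loosen the grip so it can pivot level while I move the handle toward the crate centre.

```bash
python3 -m handwheel '[{"grip":1,"travel":[0.13,0,-0.05],"spin":0},{"grip":1,"travel":[0.13,0,-0.05],"spin":0},{"grip":1,"travel":[0.13,0,-0.05],"spin":0},{"grip":1,"travel":[0.13,0,-0.05],"spin":0},{"grip":1,"travel":[0,0,0],"spin":0}]' 10
python3 -c "
from h import *
im,c=cap('side','s4.png');a=cv2.resize(im[290:420,180:340,::-1],(480,390),interpolation=cv2.INTER_CUBIC);im,c=cap('wrist','w4.png');b=cv2.resize(im[0:300,150:400,::-1],(320,390),interpolation=cv2.INTER_CUBIC);cv2.imwrite('pics/s4z.png',np.hstack([a,b]));s=st();print(s['tcp_pos'],s['contact_force'],s['moment'],s['gripper_force'])"
```

```text
time_s: 15.3
tcp_pos: [0.5032, 0.3522, 0.1537]
eef_rot: [-180.0, -0.0, 16.7]
contact_force: [-0.3, -0.4, -6.8]
gripper_width: 0.08
gripper_force: 10.0
[0.5031 0.3522 0.1536] [ 0.0312  0.2264 -7.8039] [-0.1055  0.0236  0.0318] 9.997528641761164
```

View pics/s4z.png

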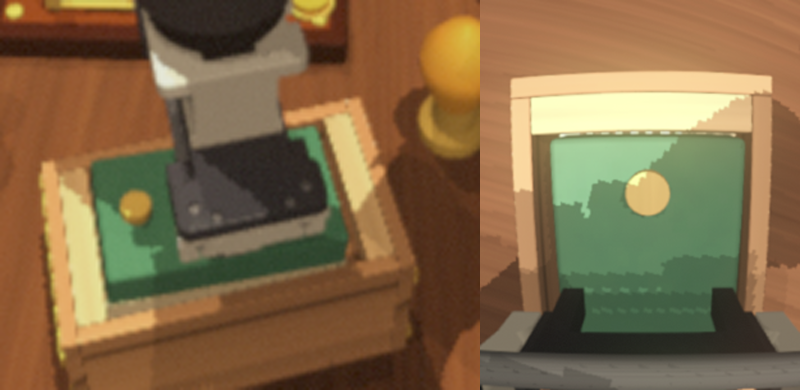

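Run:
```python
from h import *
from scipy.optimize import brentq
c=dict(viewer.calibration('wrist'),n='wrist'); c['W']=toolT()@np.array(c['T_tool_cam'])
C=np.array([.504,.3545]);u=np.array([.958,.287]);v=np.array([-.287,.958])
f=lambda z:np.linalg.norm(atz(c,205.5,106,z)-atz(c,355.5,102,z))
z=brentq(lambda z:f(z)-.085,.05,.2);m=(atz(c,205.5,106,z)+atz(c,355.5,102,z))[:2]/2-C
print(z,m@u,m@v,[f(x) for x in(.11,.12,.13)])
# side view rays of top +x+y corner (106,300)->px ; -x+y corner (347,255)
e=dict(viewer.calibration('side'),n='side'); e['W']=np.array(e['T'])
h=st()['tcp_pos'][:2]
for px,su in(((180+107/3,290+298/3),1),((180+348/3,290+252/3),-1)):
    o,d=ray(e,*px)
    # intersect with vertical plane v = handle v + 0.0425
    hv=(h-C)@v+.0425; t=(hv-(o[:2]-C)@v)/(d[:2]@v); p=o+t*d; print('corner',(p[:2]-C)@u,(p[:2]-C)@v,p[2])
```

```text
0.119084911450098 0.07818204047528213 -0.0020378731599246286 [np.float64(0.08919966871048593), np.float64(0.08457698335625423), np.float64(0.07995429800202265)]
corner 0.07901239776462565 0.040515284029033344 0.105623127565044
corner -0.07095159178887382 0.040515284029033385 0.09632793752676583
```

```bash
python3 -m handwheel '[{"grip":1,"travel":[-0.1,0,-0.15],"spin":0},{"grip":1,"travel":[0,0,-0.15],"spin":0},{"grip":1,"travel":[0,0,-0.15],"spin":0},{"grip":1,"travel":[0,0,0],"spin":0},{"grip":1,"travel":[0,0,0],"spin":0},{"grip":1,"travel":[0,0,0],"spin":0},{"grip":1,"travel":[0,0,0],"spin":0}]' 10
python3 -c "
from h import *
im,c=cap('side','s5.png');a=cv2.resize(im[290:420,180:340,::-1],(480,390),interpolation=cv2.INTER_CUBIC);im,c=cap('scene','w5.png');b=cv2.resize(im[220:376,350:470,::-1],(300,390),interpolation=cv2.INTER_CUBIC);cv2.imwrite('pics/s5z.png',np.hstack([a,b]));s=st();print(s['tcp_pos'],s['contact_force'],s['moment'],s['gripper_force'])"
```

```text
time_s: 16.27
tcp_pos: [0.5003, 0.3512, 0.1646]
eef_rot: [180.0, 0.0, 16.7]
contact_force: [-0.1, -0.2, -7.4]
gripper_width: 0.0799
gripper_force: 10.0
[0.5003 0.3512 0.1647] [-0.1692 -0.2653 -6.8296] [-0.0445  0.0736  0.0195] 9.997716605666938
```

View pics/s5z.png

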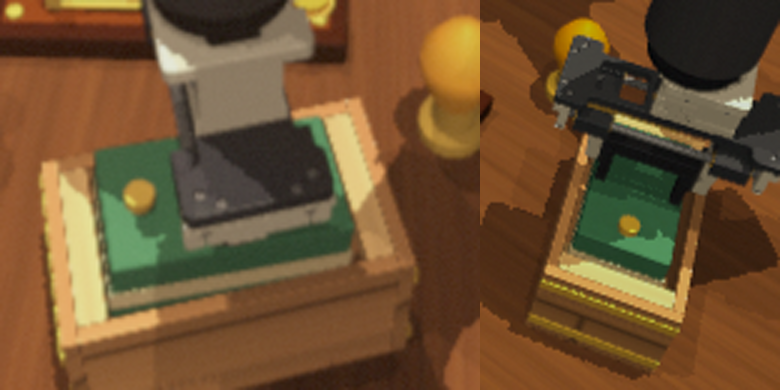

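The pack is hanging nearly level and just proud of the mouth. I'll nudge it against the +x strip to take out the remaining tilt, then centre it and lift.

```bash
python3 -m handwheel '[{"grip":1,"travel":[0.2,0,0],"spin":0},{"grip":1,"travel":[0.2,0,0],"spin":0},{"grip":1,"travel":[0,0,0],"spin":0},{"grip":1,"travel":[0,0,0],"spin":0},{"grip":1,"travel":[0,0,0],"spin":0}]' 10
python3 -m handwheel '[{"grip":1,"travel":[-0.1,0,0],"spin":0},{"grip":1,"travel":[-0.1,0,0],"spin":0},{"grip":1,"travel":[0,0,0],"spin":0},{"grip":1,"travel":[0,0,0],"spin":0}]' 10
cat > pl.py <<'E'
from h import *
# mat/pad/tubes segmentation from scene & side
for n in['scene','side']:
    im=cv2.imread(f'pics/{n}0.png'); hsv=cv2.cvtColor(im,cv2.COLOR_BGR2HSV)
    c=dict(viewer.calibration(n),n=n); c['W']=np.array(c['T'])
    # world rectified topdown view at z=0.013 around mat & pad
    def rect(z,x0,x1,y0,y1,s=2000):
        src=np.float32([proj(c,np.array([x,y,z])) for x,y in((x0,y0),(x1,y0),(x1,y1),(x0,y1))]);W=int((x1-x0)*s);H=int((y1-y0)*s)
        return cv2.warpPerspective(im,cv2.getPerspectiveTransform(src,np.float32([[0,0],[W,0],[W,H],[0,H]])),(W,H),flags=cv2.INTER_CUBIC)
    a=rect(.013,.30,.70,-.46,-.08,1000); cv2.imwrite(f'pics/rect_{n}.png',a)
    b=rect(.030,.38,.78,-.14,.24,1000); cv2.imwrite(f'pics/rectt_{n}.png',b)
R_=[np.vstack([cv2.imread(f'pics/{r}_{n}.png') for r in('rect','rectt')]) for n in('scene','side')]
cv2.imwrite('pics/rect.png',cv2.resize(np.hstack(R_),(632,600)))
E
python3 pl.py
```

```text
time_s: 17.0
tcp_pos: [0.5101, 0.3541, 0.1647]
eef_rot: [180.0, -0.0, 16.7]
contact_force: [-0.5, -0.2, -7.9]
gripper_width: 0.0801
gripper_force: 10.0
time_s: 17.5
tcp_pos: [0.5052, 0.3528, 0.1649]
eef_rot: [-180.0, -0.0, 16.7]
contact_force: [0.2, 0.3, -8.3]
gripper_width: 0.0806
gripper_force: 10.0Traceback (most recent call last):
  File "pl.py", line 12, in <module>
    R_=[np.vstack([cv2.imread(f'pics/{r}_{n}.png') for r in('rect','rectt')]) for n in('scene','side')]
        ~~~~~~~~~^^^^^^^^^^^^^^^^^^^^^^^^^^^^^^^^^^^^^^^^^^^^^^^^^^^^^^^^^^^^
    return _nx.concatenate(arrs, 0, dtype=dtype, casting=casting)
           ~~~~~~~~~~~~~~~^^^^^^^^^^^^^^^^^^^^^^^^^^^^^^^^^^^^^^^
ValueError: all the input array dimensions except for the concatenation axis must match exactly, but along dimension 1, the array at index 0 has size 399 and the array at index 1 has size 400
```

```bash
cat > pl.py <<'E'
from h import *
def seg(n,im,c):
    hsv=cv2.cvtColor(im,cv2.COLOR_BGR2HSV)
    def rep(name,mask,z,lim,amin=15):
        k,l,s,ct=cv2.connectedComponentsWithStats(mask.astype(np.uint8))
        for i in range(1,k):
            if s[i,4]<amin: continue
            ys,xs=np.where(l==i); w=np.array([atz(c,x,y,z)[:2] for x,y in zip(xs,ys)]); m=w.mean(0)
            if not(lim[0]<m[0]<lim[1] and lim[2]<m[1]<lim[3]): continue
            (a,b),(p,q),t=cv2.minAreaRect((w*1000).astype(np.float32))
            e,v=np.linalg.eigh(np.cov(w.T)); ax=v[:,1]; 
            print(n,name,'mean',m.round(4),'rectc',round(a,1),round(b,1),'size',round(p,1),round(q,1),'ang',round(np.degrees(np.arctan2(ax[1],ax[0]))%180,1),'px',xs.mean().round(),ys.mean().round(),s[i,4])
    H,S,V=[hsv[...,i].astype(int) for i in range(3)]
    rep('white',(S<70)&(V>150),.013,(.25,.6,-.48,-.1))
    rep('brass',(H>20)&(H<35)&(S>140)&(V>120),.008,(.48,.68,-.45,-.2))
    rep('dark',(V<60)&(H<15),.008,(.48,.68,-.45,-.2),100)
    rep('brassT',(H>20)&(H<35)&(S>140)&(V>120),.034,(.4,.75,-.1,.2),8)
if __name__=='__main__':
    for n in['scene','side']:
        c=dict(viewer.calibration(n),n=n); c['W']=np.array(c['T']); seg(n,cv2.imread(f'pics/{n}0.png'),c)
E
python3 pl.py
```

```text
scene white mean [ 0.4146 -0.3841] rectc 414.3 -384.0 size 19.8 112.5 ang 174.1 px 226.0 177.0 123
scene white mean [ 0.4126 -0.2889] rectc 410.2 -289.6 size 111.2 17.3 ang 6.5 px 246.0 189.0 126
scene white mean [ 0.4217 -0.1902] rectc 420.1 -189.8 size 19.0 113.9 ang 166.7 px 266.0 204.0 148
scene brass mean [ 0.5755 -0.3657] rectc 574.9 -365.5 size 23.1 90.3 ang 172.2 px 195.0 206.0 145
scene brass mean [ 0.5901 -0.2667] rectc 588.8 -266.5 size 22.9 91.3 ang 171.7 px 213.0 223.0 159
scene brassT mean [ 0.4668 -0.05  ] rectc 467.2 -50.1 size 42.6 37.1 ang 50.3 px 291.0 229.0 110
scene brassT mean [ 0.5508 -0.0419] rectc 550.6 -41.8 size 25.7 10.4 ang 43.8 px 275.0 246.0 22
scene brassT mean [0.4614 0.1211] rectc 460.7 120.8 size 39.2 40.6 ang 31.6 px 339.0 257.0 135
scene brassT mean [0.5486 0.0355] rectc 547.2 36.3 size 24.9 15.2 ang 32.6 px 296.0 260.0 27
scene brassT mean [ 0.6237 -0.0139] rectc 624.3 -14.8 size 77.8 6.7 ang 1.6 px 266.0 267.0 55
scene brassT mean [ 0.6469 -0.0403] rectc 644.3 -40.1 size 20.1 23.6 ang 48.9 px 253.0 267.0 31
scene brassT mean [0.6208 0.0608] rect
[... 2161 characters left out ...]
tc 626.2 60.7 size 69.4 6.8 ang 0.8 px 219.0 268.0 57
side brassT mean [0.6814 0.0832] rectc 681.4 83.3 size 9.4 13.4 ang 142.8 px 195.0 274.0 17
side brassT mean [0.5866 0.0798] rectc 585.2 78.5 size 12.8 6.7 ang 162.0 px 233.0 274.0 11
side brassT mean [0.678  0.1003] rectc 678.3 100.6 size 9.9 6.5 ang 11.1 px 195.0 279.0 12
side brassT mean [0.5815 0.0975] rectc 581.5 98.0 size 10.1 6.5 ang 177.6 px 234.0 280.0 13
side brassT mean [0.4581 0.1202] rectc 457.6 121.8 size 36.5 43.3 ang 105.5 px 283.0 289.0 172
side brassT mean [0.6945 0.1467] rectc 694.2 147.2 size 10.4 12.6 ang 122.9 px 184.0 293.0 20
side brassT mean [0.6159 0.1345] rectc 619.0 135.0 size 80.2 6.1 ang 2.1 px 218.0 291.0 90
```

```bash
python3 -m handwheel '[{"grip":1,"travel":[0,0,-0.4],"spin":0},{"grip":1,"travel":[0,0,-0.4],"spin":0},{"grip":1,"travel":[0,0,-0.5],"spin":0},{"grip":1,"travel":[0,0,-0.8],"spin":0},{"grip":1,"travel":[0,0,-0.8],"spin":0},{"grip":1,"travel":[0,0,-0.8],"spin":0},{"grip":1,"travel":[0,0,-0.8],"spin":0},{"grip":1,"travel":[0,0,0],"spin":0}]' 25
```

```text
time_s: 18.5
tcp_pos: [0.5059, 0.3534, 0.2799]
eef_rot: [-179.9, -0.2, 16.7]
contact_force: [-0.1, 0.3, -7.3]
gripper_width: 0.0796
gripper_force: 25.0
```

Both cameras agree on the geometry: the pad's centre is near (0.580, -0.316) with its long side at 81.6°. The pack is out of the crate, so I'm carrying it over.

```bash
python3 -m handwheel '[{"grip":1,"travel":[-0.09,0.5,0],"spin":0},{"grip":1,"travel":[-0.18,0.98,0],"spin":0},{"grip":1,"travel":[-0.18,0.98,0],"spin":0},{"grip":1,"travel":[-0.18,0.98,0],"spin":0},{"grip":1,"travel":[-0.18,0.98,0],"spin":0},{"grip":1,"travel":[-0.18,0.98,0],"spin":0},{"grip":1,"travel":[-0.18,0.98,0],"spin":0},{"grip":1,"travel":[-0.18,0.98,0],"spin":0}]' 25
python3 -m handwheel '[{"grip":1,"travel":[-0.18,0.98,0],"spin":0},{"grip":1,"travel":[-0.18,0.98,0],"spin":0},{"grip":1,"travel":[-0.18,0.98,0],"spin":0},{"grip":1,"travel":[-0.18,0.98,0],"spin":0},{"grip":1,"travel":[-0.18,0.98,0],"spin":0},{"grip":1,"travel":[-0.18,0.98,0],"spin":0},{"grip":1,"travel":[-0.18,0.98,0],"spin":0},{"grip":1,"travel":[-0.18,0.98,0],"spin":0}]'
python3 -m handwheel '[{"grip":1,"travel":[-0.18,0.98,0],"spin":0},{"grip":1,"travel":[-0.18,0.98,0],"spin":0},{"grip":1,"travel":[-0.18,0.98,0],"spin":0},{"grip":1,"travel":[-0.18,0.98,0],"spin":0},{"grip":1,"travel":[-0.18,0.98,0],"spin":0},{"grip":1,"travel":[-0.18,0.98,0],"spin":0},{"grip":1,"travel":[-0.18,0.98,0],"spin":0},{"grip":1,"travel":[-0.18,0.98,0],"spin":0}]'
python3 -m handwheel '[{"grip":1,"travel":[-0.18,0.98,0],"spin":0},{"grip":1,"travel":[-0.18,0.98,0],"spin":0},{"grip":1,"travel":[-0.09,0.5,0],"spin":0},{"grip":1,"travel":[0,0,0],"spin":1},{"grip":1,"travel":[0,0,0],"spin":1},{"grip":1,"travel":[0,0,0],"spin":1},{"grip":1,"travel":[0,0,0],"spin":1},{"grip":1,"travel":[0,0,0],"spin":1}]'
python3 -m handwheel '[{"grip":1,"travel":[0,0,0],"spin":1},{"grip":1,"travel":[0,0,0],"spin":1},{"grip":1,"travel":[0,0,0],"spin":1},{"grip":1,"travel":[0,0,0],"spin":1},{"grip":1,"travel":[0,0,0],"spin":1},{"grip":1,"travel":[0,0,0],"spin":1},{"grip":1,"travel":[0,0,0],"spin":1},{"grip":1,"travel":[0,0,0],"spin":1}]'
python3 -m handwheel '[{"grip":1,"travel":[0,0,0],"spin":1},{"grip":1,"travel":[0,0,0],"spin":1},{"grip":1,"travel":[0,0,0],"spin":1},{"grip":1,"travel":[0,0,0],"spin":1},{"grip":1,"travel":[0,0,0],"spin":1},{"grip":1,"travel":[0,0,0],"spin":1},{"grip":1,"travel":[0,0,0],"spin":1},{"grip":1,"travel":[0,0,0],"spin":1}]'
python3 -m handwheel '[{"grip":1,"travel":[0,0,0],"spin":1},{"grip":1,"travel":[0,0,0],"spin":1},{"grip":1,"travel":[0,0,0],"spin":0}]'
```

```text
time_s: 19.5
tcp_pos: [0.5259, 0.165, 0.2774]
eef_rot: [-180.0, -0.0, 16.7]
contact_force: [1.0, -1.1, -7.2]
gripper_width: 0.0799
gripper_force: 25.0
time_s: 20.5
tcp_pos: [0.5475, -0.0331, 0.2775]
eef_rot: [180.0, -0.0, 16.7]
contact_force: [-0.1, 0.4, -7.3]
gripper_width: 0.0797
gripper_force: 25.0
time_s: 21.5
tcp_pos: [0.5691, -0.2311, 0.2773]
eef_rot: [-180.0, 0.0, 16.7]
contact_force: [0.4, 0.2, -6.5]
gripper_width: 0.0798
gripper_force: 25.0
time_s: 22.5
tcp_pos: [0.5762, -0.2916, 0.2772]
eef_rot: [-180.0, 0.0, -8.4]
contact_force: [-0.3, 0.3, -7.2]
gripper_width: 0.0799
gripper_force: 25.0
time_s: 23.5
tcp_pos: [0.5762, -0.2916, 0.2772]
eef_rot: [-180.0, 0.0, -48.4]
contact_force: [0.1, -0.1, -7.5]
gripper_width: 0.0797
gripper_force: 25.0
time_s: 24.5
tcp_pos: [0.5762, -0.2916, 0.2772]
eef_rot: [180.0, 0.0, -88.4]
contact_force: [0.5, 0.7, -6.9]
gripper_width: 0.0794
gripper_force: 25.0
time_s: 24.88
tcp_pos: [0.5763, -0.2916, 0.2773]
eef_rot: [180.0, 0.0, -98.2]
contact_force: [-0.3, 0.2, -8.0]
gripper_width: 0.08
gripper_force: 25.0
```

```bash
python3 -m handwheel '[{"grip":1,"travel":[0.41,-0.15,0.4],"spin":0},{"grip":1,"travel":[0.41,-0.14,0.9],"spin":0},{"grip":1,"travel":[0,0,0.9],"spin":0},{"grip":1,"travel":[0,0,0.9],"spin":0},{"grip":1,"travel":[0,0,0.9],"spin":0},{"grip":1,"travel":[0,0,0.9],"spin":0},{"grip":1,"travel":[0,0,0.9],"spin":0},{"grip":1,"travel":[0,0,0],"spin":0}]' 25
python3 -m handwheel '[{"grip":1,"travel":[0,0,0.2],"spin":0},{"grip":1,"travel":[0,0,0.15],"spin":0},{"grip":1,"travel":[0,0,0],"spin":0}]' 25
```

```text
time_s: 25.88
tcp_pos: [0.5791, -0.3129, 0.1295]
eef_rot: [179.7, 0.0, -98.2]
contact_force: [-1.3, -1.0, -6.6]
gripper_width: 0.0794
gripper_force: 25.0
time_s: 26.25
tcp_pos: [0.5808, -0.3128, 0.1238]
eef_rot: [-180.0, 0.0, -98.3]
contact_force: [0.1, -0.0, -7.8]
gripper_width: 0.0802
gripper_force: 25.0
```

```bash
python3 -m handwheel '[{"grip":1,"travel":[0,0,0.15],"spin":0},{"grip":1,"travel":[0,0,0.1],"spin":0},{"grip":1,"travel":[0,0,0],"spin":0}]' 25
python3 -m handwheel '[{"grip":1,"travel":[0,0,0.1],"spin":0},{"grip":1,"travel":[0,0,0.1],"spin":0},{"grip":1,"travel":[0,0,0],"spin":0}]' 10
```

```text
time_s: 26.62
tcp_pos: [0.5806, -0.3127, 0.117]
eef_rot: [180.0, 0.0, -98.3]
contact_force: [0.2, 1.6, -7.3]
gripper_width: 0.0797
gripper_force: 25.0
time_s: 27.0
tcp_pos: [0.5807, -0.3128, 0.1121]
eef_rot: [180.0, -0.0, -98.3]
contact_force: [0.5, 0.4, -7.5]
gripper_width: 0.0797
gripper_force: 10.0
```

```bash
python3 -m handwheel '[{"grip":1,"travel":[0,0,0.12],"spin":0},{"grip":1,"travel":[0,0,0],"spin":0}]' 10
python3 -m handwheel '[{"grip":1,"travel":[0,0,0.12],"spin":0},{"grip":1,"travel":[0,0,0],"spin":0}]' 10
```

```text
time_s: 27.25
tcp_pos: [0.581, -0.3131, 0.1115]
eef_rot: [-179.9, -0.1, -98.2]
contact_force: [-4.0, 2.7, 6.6]
gripper_width: 0.0801
gripper_force: 10.0
time_s: 27.5
tcp_pos: [0.5809, -0.3136, 0.1095]
eef_rot: [-179.9, -0.1, -98.2]
contact_force: [-6.8, 1.6, 12.0]
gripper_width: 0.0799
gripper_force: 10.0
```

```bash
python3 -m handwheel '[{"grip":1,"travel":[0,0,-0.12],"spin":0},{"grip":-1,"travel":[0,0,0],"spin":0},{"grip":-1,"travel":[0,0,0],"spin":0},{"grip":-1,"travel":[0,0,0],"spin":0},{"grip":-1,"travel":[0,0,0],"spin":0},{"grip":-1,"travel":[0,0,-0.5],"spin":0},{"grip":-1,"travel":[0,0,-1],"spin":0},{"grip":-1,"travel":[0,0,-1],"spin":0}]' 10
python3 -m handwheel '[{"grip":-1,"travel":[0,0,-1],"spin":0},{"grip":-1,"travel":[0,0,-1],"spin":0},{"grip":-1,"travel":[0,0,-1],"spin":0},{"grip":-1,"travel":[0,0,-1],"spin":0},{"grip":-1,"travel":[0,0,-0.5],"spin":0},{"grip":-1,"travel":[0,0,0],"spin":0}]'
cat > gp.py <<'E'
from h import *
im,c=cap('wrist','w6.png'); hsv=cv2.cvtColor(im,cv2.COLOR_RGB2HSV); H,S,V=[hsv[...,i].astype(int) for i in range(3)]
m=((H>50)&(H<95)&(S>70)&(V>25)).astype(np.uint8); m[260:]=0
k,l,s,ct=cv2.connectedComponentsWithStats(m); i=1+np.argmax(s[1:,4]); print(s[i],ct[i],st()['tcp_pos'])
cn,_=cv2.findContours((l==i).astype(np.uint8),0,2); hull=cv2.convexHull(max(cn,key=len)); ap=cv2.approxPolyDP(hull,6,True)[:,0]
for p in ap: print(p,atz(c,*p,.078))
E
python3 gp.py
```

```text
time_s: 28.5
tcp_pos: [0.5809, -0.313, 0.1734]
eef_rot: [-180.0, -0.0, -98.3]
contact_force: [-0.1, -0.5, -0.1]
gripper_width: 0.0876
gripper_force: 0.0
time_s: 29.25
tcp_pos: [0.5811, -0.3129, 0.2854]
eef_rot: [-179.9, -0.0, -98.3]
contact_force: [-0.1, -0.6, -0.3]
gripper_width: 0.0877
gripper_force: 0.0
[ 244  115   58   68 2689] [268.8181 154.5816] [ 0.5807 -0.3127  0.2842]
[244 116] [ 0.6101 -0.3908  0.078 ]
[295 137] [ 0.5585 -0.3596  0.078 ]
[301 180] [ 0.5584 -0.311   0.078 ]
[245 175] [ 0.6196 -0.3257  0.078 ]
```

The pack is on the pad: its visible edges match the pad's centre and long side to about 5 mm. Next is a wrist look over the mat.

```bash
python3 -m handwheel '[{"grip":-1,"travel":[0.05,0.97,0],"spin":0},{"grip":-1,"travel":[0.05,0.97,0],"spin":0},{"grip":-1,"travel":[0.05,0.97,0],"spin":0},{"grip":-1,"travel":[0.05,0.97,0],"spin":0},{"grip":-1,"travel":[0.05,0.97,0],"spin":0},{"grip":-1,"travel":[0.05,0.97,0],"spin":0},{"grip":-1,"travel":[0.05,0.97,0],"spin":0},{"grip":-1,"travel":[0.05,0.97,0],"spin":0}]'
python3 -m handwheel '[{"grip":-1,"travel":[0.05,0.97,0],"spin":0},{"grip":-1,"travel":[0.05,0.97,0],"spin":0},{"grip":-1,"travel":[0,0,0],"spin":-1},{"grip":-1,"travel":[0,0,0],"spin":-1},{"grip":-1,"travel":[0,0,0],"spin":-1},{"grip":-1,"travel":[0,0,0],"spin":-1},{"grip":-1,"travel":[0,0,0],"spin":-1},{"grip":-1,"travel":[0,0,0],"spin":-1}]'
python3 -m handwheel '[{"grip":-1,"travel":[0,0,0],"spin":-1},{"grip":-1,"travel":[0,0,0],"spin":-1},{"grip":-1,"travel":[0,0,0],"spin":-1},{"grip":-1,"travel":[0,0,0],"spin":-1},{"grip":-1,"travel":[0,0,0],"spin":-1},{"grip":-1,"travel":[0,0,0],"spin":-1},{"grip":-1,"travel":[0,0,0],"spin":-1},{"grip":-1,"travel":[0,0,0],"spin":-1}]'
python3 -m handwheel '[{"grip":-1,"travel":[0,0,0],"spin":-1},{"grip":-1,"travel":[0,0,0],"spin":-1},{"grip":-1,"travel":[0,0,0],"spin":-1},{"grip":-1,"travel":[0,0,0],"spin":-1},{"grip":-1,"travel":[0,0,0],"spin":-1},{"grip":-1,"travel":[0,0,0],"spin":-0.66},{"grip":-1,"travel":[0,0,0],"spin":0}]'
cat > tb.py <<'E'
from h import *
import sys
im,c=cap('wrist',sys.argv[1]); hsv=cv2.cvtColor(im,cv2.COLOR_RGB2HSV); S,V=hsv[...,1].astype(int),hsv[...,2].astype(int)
m=((S<75)&(V>140)).astype(np.uint8); m[238:]=0
s0=st(); print(s0['joints'],s0['tcp_pos'],s0['eef_rot'][2])
k,l,s,_=cv2.connectedComponentsWithStats(m)
for i in range(1,k):
    if s[i,4]<150: continue
    ys,xs=np.where(l==i); w=np.array([atz(c,x,y,.02)[:2] for x,y in zip(xs,ys)])
    (a,b),(p,q),t=cv2.minAreaRect((w*1000).astype(np.float32)); e,v=np.linalg.eigh(np.cov(w.T)); ax=v[:,1]
    print('rectc',round(a,1),round(b,1),'size',round(p,1),round(q,1),'mean',w.mean(0),'ang',round((np.degrees(np.arctan2(ax[1],ax[0]))+90)%180-90,1),'px',s[i])
E
python3 tb.py w7.png
python3 - <<'E'
from h import *
print([(np.round(d['position']).tolist(),round(d['p'],2)) for d in models.find_in('wrist','tube0')])
E
```

```text
time_s: 30.3
tcp_pos: [0.386, -0.2944, 0.283]
eef_rot: [179.9, 0.0, -98.3]
contact_force: [-0.1, -0.1, -0.1]
gripper_width: 0.0879
gripper_force: 0.0
time_s: 31.3
tcp_pos: [0.3383, -0.2902, 0.2841]
eef_rot: [180.0, 0.0, -68.1]
contact_force: [0.3, -0.1, -0.8]
gripper_width: 0.0877
gripper_force: 0.0
time_s: 32.3
tcp_pos: [0.3383, -0.2902, 0.2841]
eef_rot: [-180.0, 0.0, -28.1]
contact_force: [0.1, -0.4, 0.8]
gripper_width: 0.0876
gripper_force: 0.0
time_s: 33.17
tcp_pos: [0.3384, -0.2902, 0.2842]
eef_rot: [-180.0, 0.0, -0.0]
contact_force: [-0.5, -0.5, -0.5]
gripper_width: 0.0875
gripper_force: 0.0
[-15.1375  -3.5997 -21.8198  -0.0025 -71.7879 105.0839] [ 0.3385 -0.2902  0.2842] -0.054361897020502335
rectc 555.8 -358.6 size 20.4 78.7 mean [ 0.5593 -0.365 ] ang 88.5 px [303   0  61  15 542]
rectc 413.1 -286.7 size 116.6 21.7 mean [ 0.4132 -0.2867] ang 6.1 px [ 265   68   26   91 1549]
rectc 416.2 -380.6 size 21.9 116.8 mean [ 0.416  -0.3806] ang -6.1 px [ 338   68   27   90 1478]
rectc 405.0 -227.9 size 31.1 117.3 mean [ 0.4049 -0.2325] ang -13.1 px [ 219   75   34   91 1542]
[([478.0, 85.0], 0.96), ([317.0, 264.0], 0.93), ([235.0, 119.0], 0.84), ([351.0, 108.0], 0.8), ([279.0, 112.0], 0.75)]
```

Tube C has been knocked: it was at (0.422, -0.192) and now reads (0.405, -0.23). I'll re-measure it before picking, since it may still have been moving.

```bash
python3 -m handwheel '[{"grip":-1,"travel":[0,-1,0.5],"spin":0.5},{"grip":-1,"travel":[0,-1,0.5],"spin":1},{"grip":-1,"travel":[-0.2,0,1],"spin":1},{"grip":0.1,"travel":[0,0,0],"spin":0}]'; python3 tb.py w8.png
```

```text
time_s: 33.78
tcp_pos: [0.3339, -0.2392, 0.2332]
eef_rot: [-180.0, 0.2, -12.5]
contact_force: [0.1, -0.5, 0.9]
gripper_width: 0.0822
gripper_force: 0.0
[ -7.8241  -5.4062 -30.0536   0.0193 -65.4121  85.4314] [ 0.3348 -0.2397  0.2344] -12.38467495805087
rectc 416.3 -380.9 size 23.7 116.3 mean [ 0.4162 -0.3802] ang -6.2 px [ 372   35   27  100 1811]
rectc 413.7 -286.3 size 116.5 21.4 mean [ 0.4138 -0.2863] ang 6.2 px [ 282   50   49  102 1968]
rectc 404.7 -232.5 size 21.4 116.0 mean [ 0.405  -0.2325] ang -13.4 px [ 251   67   20  104 1998]
```

```bash
python3 -m handwheel '[{"grip":0.1,"travel":[0.89,-0.3,0.8],"spin":0.2},{"grip":0.1,"travel":[0.89,-0.3,0.9],"spin":0},{"grip":0.1,"travel":[0.89,-0.31,0.9],"spin":0},{"grip":0.1,"travel":[0,0,0.9],"spin":0},{"grip":0.1,"travel":[0,0,0],"spin":0},{"grip":0.1,"travel":[0,0,0],"spin":0}]'
python3 -m handwheel '[{"grip":0.1,"travel":[0,0,1],"spin":0},{"grip":0.1,"travel":[0,0,1],"spin":0},{"grip":0.1,"travel":[0,0,1],"spin":0},{"grip":0.1,"travel":[0,0,1],"spin":0},{"grip":0.1,"travel":[0,0,0.8],"spin":0},{"grip":0.1,"travel":[0,0,0.5],"spin":0},{"grip":0.1,"travel":[0,0,0],"spin":0}]'
```

```text
time_s: 34.58
tcp_pos: [0.406, -0.2332, 0.1481]
eef_rot: [180.0, -0.1, -13.4]
contact_force: [0.5, 0.6, 1.5]
gripper_width: 0.0394
gripper_force: 0.0
time_s: 35.45
tcp_pos: [0.4055, -0.2328, 0.0145]
eef_rot: [180.0, 0.0, -13.5]
contact_force: [0.4, 0.2, 0.3]
gripper_width: 0.0388
gripper_force: 0.0
```

```bash
python3 -m handwheel '[{"grip":1,"travel":[0,0,0.1],"spin":0},{"grip":1,"travel":[0,0,0],"spin":0},{"grip":1,"travel":[0,0,0],"spin":0},{"grip":1,"travel":[0,0,0],"spin":0},{"grip":1,"travel":[0,0,0],"spin":0},{"grip":1,"travel":[0,0,-0.5],"spin":0},{"grip":1,"travel":[0,0,-1],"spin":0},{"grip":1,"travel":[0,0,-1],"spin":0}]' 40
python3 -m handwheel '[{"grip":1,"travel":[0,0,-1],"spin":0},{"grip":1,"travel":[0,0,-1],"spin":0},{"grip":1,"travel":[0,0,-1],"spin":0},{"grip":1,"travel":[0,0,-1],"spin":0},{"grip":1,"travel":[0,0,-1],"spin":0},{"grip":1,"travel":[0,0,-1],"spin":0},{"grip":1,"travel":[0,0,0],"spin":0}]' 40
```

```text
time_s: 36.45
tcp_pos: [0.405, -0.2327, 0.0755]
eef_rot: [180.0, 0.0, -13.5]
contact_force: [0.7, 0.7, -0.7]
gripper_width: 0.0209
gripper_force: 40.0
time_s: 37.33
tcp_pos: [0.406, -0.2329, 0.2267]
eef_rot: [-180.0, -0.2, -13.5]
contact_force: [0.3, 0.7, -0.9]
gripper_width: 0.0208
gripper_force: 40.0
```

The tube is held (20.9 mm opening). From the symmetric tester features I get clip1 at about (0.621, 0.041) with the tester's yaw at 2.3°. I'll refine that from closer.

```bash
python3 -m handwheel '[{"grip":1,"travel":[0.03,-0.5,-0.2],"spin":0},{"grip":1,"travel":[0.03,-1,-0.2],"spin":0},{"grip":1,"travel":[0.03,-1,-0.2],"spin":0},{"grip":1,"travel":[0.03,-1,-0.2],"spin":0},{"grip":1,"travel":[0.03,-1,-0.2],"spin":0},{"grip":1,"travel":[0.03,-1,0],"spin":0},{"grip":1,"travel":[0.03,-1,0],"spin":0},{"grip":1,"travel":[0.03,-1,0],"spin":0}]' 40
python3 -m handwheel '[{"grip":1,"travel":[0.03,-1,0],"spin":0},{"grip":1,"travel":[0.03,-1,0],"spin":0},{"grip":1,"travel":[0.03,-1,0],"spin":0},{"grip":1,"travel":[0,-0.8,0],"spin":-0.16},{"grip":1,"travel":[0,0,0],"spin":-1},{"grip":1,"travel":[0,0,0],"spin":-1},{"grip":1,"travel":[0,0,0],"spin":-1},{"grip":1,"travel":[0,0,0],"spin":0}]' 40
cat > ts.py <<'E'
from h import *
import sys
im,c=cap('wrist',sys.argv[1]); hsv=cv2.cvtColor(im,cv2.COLOR_RGB2HSV); H,S,V=[hsv[...,i].astype(int) for i in range(3)]
s0=st(); print(s0['tcp_pos'],s0['eef_rot'][2])
m=((H>18)&(H<35)&(S>120)&(V>100)).astype(np.uint8)
k,l,s,_=cv2.connectedComponentsWithStats(m)
for i in range(1,k):
    if s[i,4]<40 or s[i,1]>240: continue
    ys,xs=np.where(l==i); w=np.array([atz(c,x,y,.034)[:2] for x,y in zip(xs,ys)])
    (a,b),(p,q),t=cv2.minAreaRect((w*1000).astype(np.float32)); e,v=np.linalg.eigh(np.cov(w.T)); ax=v[:,1]
    if w[:,0].min()<.4: continue
    print('rectc',round(a,1),round(b,1),'size',round(p,1),round(q,1),'mean',w.mean(0),'ang',round((np.degrees(np.arctan2(ax[1],ax[0]))+90)%180-90,1),'px',s[i])
E
python3 ts.py w9.png
```

```text
time_s: 38.33
tcp_pos: [0.4543, -0.0504, 0.2488]
eef_rot: [180.0, 0.1, -13.5]
contact_force: [-0.1, -1.3, -0.5]
gripper_width: 0.021
gripper_force: 40.0
time_s: 39.33
tcp_pos: [0.4788, 0.0404, 0.249]
eef_rot: [180.0, 0.0, 2.3]
contact_force: [-0.2, -0.5, -0.9]
gripper_width: 0.0207
gripper_force: 40.0
[0.4789 0.0403 0.249 ] 2.2415981671071026
rectc 678.4 147.3 size 23.8 16.7 mean [0.6794 0.1459] ang 73.7 px [184   0  20  14 188]
rectc 679.5 57.8 size 10.1 13.5 mean [0.6805 0.0567] ang 83.8 px [266   0  13   9  77]
rectc 683.6 -24.9 size 14.3 21.6 mean [ 0.6836 -0.0276] ang -57.6 px [337   0  18  13 103]
rectc 718.2 -206.1 size 19.8 64.3 mean [ 0.7179 -0.2028] ang -89.2 px [460   0  40  17 257]
rectc 737.6 -238.0 size 5.9 37.8 mean [ 0.7382 -0.237 ] ang -72.4 px [488   0  21   5  72]
rectc 625.0 -13.4 size 78.8 4.7 mean [ 0.6164 -0.0135] ang 3.4 px [332  20   5  68 159]
rectc 612.6 138.3 size 21.0 90.7 mean [0.5876 0.1406] ang -6.3 px [183  22  20  77 273]
rectc 581.6 58.9 size 17.4 20.9 mean [0.5826 0.0565] ang -42.7 px [260  75  20  21  70]
rectc 582.0 -28.8 size 12.2 17.4 mean [ 0.5817 -0.0265] ang -89.8 px [339  86  16  12  97]
rectc 556.9 42.8 size 7.9 19.9 mean [0.5569 0.0428] ang -86.5 px [272 106  19   8 145]
rectc 457.7 119.9 size 36.1 38.8 mean [0.4613 0.119 ] ang -55.3 px [195 178  33  32 182]
rectc 473.4 -44.1 size 7.8 27.6 mean [ 0.4739 -0.0436] ang -56.7 px [344 182  21  14  40]
```

Run:
```python
from h import *
c=dict(viewer.calibration('wrist'),n='wrist'); c['W']=toolT()@np.array(c['T_tool_cam'])
im=cv2.imread('pics/w9.png'); K=4; x0,y0,x1,y1=165,0,365,150
out=cv2.resize(im[y0:y1,x0:x1],None,fx=K,fy=K,interpolation=cv2.INTER_CUBIC)
t=np.radians(2.3);ex=np.array([np.cos(t),np.sin(t),0]);ey=np.array([-np.sin(t),np.cos(t),0])
o=np.array([.621,.0408,0])
def P(a,b,z): return tuple(int(v) for v in (proj(c,o+a*ex+b*ey+[0,0,z])-[x0,y0])*K)
for k in(-.075,0,.075):
    for a in(-.045,.045):
        cv2.line(out,P(a,k,.030),P(a,k,.086),(255,255,0),1)
        cv2.line(out,P(a,k-.0175,.086),P(a,k+.0175,.086),(255,0,255),1)
        cv2.circle(out,P(a,k,.064),int(.011*K*325/.32),(0,255,0),1)
cv2.imwrite('pics/w9z.png',out)
```

```text
(no output)
```

View pics/w9z.png

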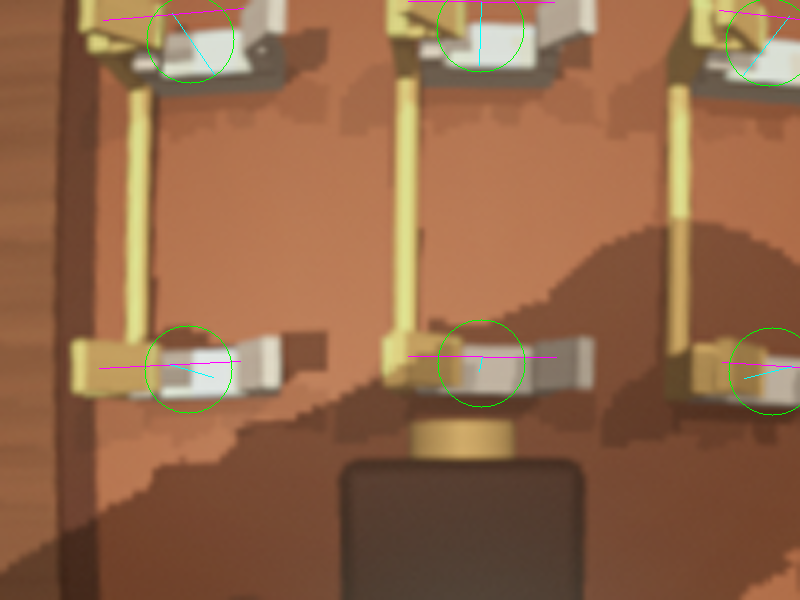

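The overlay confirms the clip model: each predicted tube circle sits against the silver tine's inner face and on the forks. Tube C goes to clip2.

```bash
python3 -m handwheel '[{"grip":1,"travel":[0.94,-0.46,0.2],"spin":0},{"grip":1,"travel":[0.94,-0.46,0.8],"spin":0},{"grip":1,"travel":[0.95,-0.47,0.8],"spin":0},{"grip":1,"travel":[0.95,-0.47,0.8],"spin":0},{"grip":1,"travel":[0.95,-0.47,0.8],"spin":0},{"grip":1,"travel":[0.95,-0.46,0.8],"spin":0},{"grip":1,"travel":[0,0,0.8],"spin":0},{"grip":1,"travel":[0,0,0],"spin":0}]' 40
python3 -m handwheel '[{"grip":1,"travel":[0,0,0.2],"spin":0},{"grip":1,"travel":[0,0,0],"spin":0},{"grip":1,"travel":[0,0,0],"spin":0}]' 40
```

```text
time_s: 40.38
tcp_pos: [0.617, 0.1152, 0.1221]
eef_rot: [179.9, 0.2, 2.2]
contact_force: [-0.2, -0.4, -0.5]
gripper_width: 0.0211
gripper_force: 40.0
time_s: 40.75
tcp_pos: [0.6184, 0.1157, 0.1202]
eef_rot: [-180.0, -0.1, 2.3]
contact_force: [-0.4, -0.4, -0.0]
gripper_width: 0.0206
gripper_force: 40.0
```

Right over clip2. Pushing down in stages.

```bash
python3 -m handwheel '[{"grip":1,"travel":[0,0,0.4],"spin":0},{"grip":1,"travel":[0,0,0.4],"spin":0},{"grip":1,"travel":[0,0,0.4],"spin":0},{"grip":1,"travel":[0,0,0],"spin":0}]' 50
python3 -m handwheel '[{"grip":1,"travel":[0,0,0.3],"spin":0},{"grip":1,"travel":[0,0,0.3],"spin":0},{"grip":1,"travel":[0,0,0],"spin":0}]' 50
```

```text
time_s: 41.25
tcp_pos: [0.6176, 0.1151, 0.088]
eef_rot: [179.9, 0.1, 2.3]
contact_force: [-1.3, -1.3, -1.0]
gripper_width: 0.0207
gripper_force: 50.0
time_s: 41.62
tcp_pos: [0.6177, 0.1152, 0.0734]
eef_rot: [180.0, 0.1, 2.3]
contact_force: [2.1, -2.3, -2.0]
gripper_width: 0.0207
gripper_force: 50.0
```

```bash
python3 -m handwheel '[{"grip":1,"travel":[0,0,0.2],"spin":0},{"grip":1,"travel":[0,0,0.2],"spin":0},{"grip":1,"travel":[0,0,0],"spin":0}]' 50
python3 -m handwheel '[{"grip":1,"travel":[0,0,0.1],"spin":0},{"grip":1,"travel":[0,0,0],"spin":0}]' 50
```

```text
time_s: 42.0
tcp_pos: [0.6181, 0.1158, 0.0639]
eef_rot: [-180.0, 0.0, 2.3]
contact_force: [0.2, 0.2, -0.6]
gripper_width: 0.0209
gripper_force: 50.0
time_s: 42.25
tcp_pos: [0.6184, 0.1159, 0.0633]
eef_rot: [-180.0, -0.1, 2.4]
contact_force: [-3.7, -0.4, 9.9]
gripper_width: 0.0205
gripper_force: 50.0
```

```bash
python3 -m handwheel '[{"grip":1,"travel":[0,0,0.1],"spin":0},{"grip":1,"travel":[0,0,0],"spin":0},{"grip":1,"travel":[0,0,-0.12],"spin":0},{"grip":0,"travel":[0,0,0],"spin":0},{"grip":0,"travel":[0,0,0],"spin":0},{"grip":0,"travel":[0,0,0],"spin":0},{"grip":0,"travel":[0,0,-0.5],"spin":0},{"grip":0,"travel":[0,0,-1],"spin":0}]' 50
python3 -m handwheel '[{"grip":0,"travel":[0,0,-1],"spin":0},{"grip":0,"travel":[0,0,-1],"spin":0},{"grip":0,"travel":[0,0,-1],"spin":0},{"grip":0,"travel":[0,0,-1],"spin":0},{"grip":0,"travel":[-1,0,0],"spin":0},{"grip":0,"travel":[-1,0,0],"spin":0},{"grip":0,"travel":[-1,0,0],"spin":0},{"grip":0,"travel":[-1,0,0],"spin":0}]'
cat > ck.py <<'E'
from h import *
import sys
# check tubes in clips from side & scene: white segment vs prediction at z=.064
t=np.radians(2.3);ex=np.array([np.cos(t),np.sin(t)]);ey=np.array([-np.sin(t),np.cos(t)]);o=np.array([.621,.0408])
for n in sys.argv[1:]:
    im,c=cap(n,f'ck_{n}_{st()["time_s"]:.1f}.png'); hsv=cv2.cvtColor(im,cv2.COLOR_RGB2HSV); S,V=hsv[...,1].astype(int),hsv[...,2].astype(int)
    m=((S<75)&(V>130)).astype(np.uint8)
    if n=='wrist': m[238:]=0
    k,l,s,_=cv2.connectedComponentsWithStats(m)
    for i in range(1,k):
        if s[i,4]<40: continue
        ys,xs=np.where(l==i); 
        for z,lab in((.066,'clip'),(.013,'mat')):
            w=np.array([atz(c,x,y,z)[:2] for x,y in zip(xs,ys)]); mm=w.mean(0)
            d=mm-o; e,v=np.linalg.eigh(np.cov(w.T)); ax=v[:,1]; L=np.ptp((w-mm)@ax)
            ang=round((np.degrees(np.arctan2(ax[1],ax[0]))+90)%180-90,1)
            if lab=='clip' and abs(d@ex)<.09 and abs(d@ey)<.13 and L>.04: print(n,lab,'ex,ey',(d@ex).round(4),(d@ey).round(4),'L',L.round(3),'ang',ang)
            if lab=='mat' and .3<mm[0]<.52 and -.46<mm[1]<-.12: print(n,lab,mm,'L',L.round(3),'ang',ang)
E
python3 ck.py wrist scene side; python3 -c "
from h import *
print(st()['tcp_pos'],st()['gripper_width'])"
```

```text
time_s: 43.25
tcp_pos: [0.6176, 0.1153, 0.0997]
eef_rot: [179.9, 0.1, 2.3]
contact_force: [-0.3, 0.1, 0.8]
gripper_width: 0.0436
gripper_force: 0.0
time_s: 44.25
tcp_pos: [0.5176, 0.1114, 0.2007]
eef_rot: [-180.0, -0.0, 2.3]
contact_force: [0.7, 0.4, 0.6]
gripper_width: 0.0436
gripper_force: 0.0
wrist clip ex,ey -0.0023 0.0715 L 0.121 ang 2.3
wrist mat [ 0.4948 -0.1433] L 0.012 ang 29.7
wrist mat [ 0.4633 -0.2869] L 0.03 ang -89.5
scene mat [ 0.4152 -0.3842] L 0.116 ang -6.0
scene mat [ 0.4116 -0.2891] L 0.113 ang 6.8
scene clip ex,ey 0.004 0.0716 L 0.113 ang -2.5
side mat [ 0.4172 -0.3871] L 0.117 ang -6.7
side mat [ 0.412  -0.2914] L 0.118 ang 7.1
side clip ex,ey 0.044 -0.0137 L 0.066 ang -74.1
side clip ex,ey 0.0117 0.0702 L 0.099 ang -12.3
side clip ex,ey -0.0476 0.0617 L 0.048 ang -67.3
[0.5178 0.1116 0.2011] 0.043945529634148134
```

Tube C is seated: it lies at -2 to +4 mm along the clip, and it bottomed at the expected height. Tube B next.

```bash
python3 -m handwheel '[{"grip":0,"travel":[-0.15,0.5,0],"spin":0},{"grip":0,"travel":[-0.3,0.98,0],"spin":0},{"grip":0,"travel":[-0.3,0.98,0],"spin":0},{"grip":0,"travel":[-0.3,0.98,0],"spin":0},{"grip":0,"travel":[-0.3,0.98,0],"spin":0},{"grip":0,"travel":[-0.3,0.98,0],"spin":0},{"grip":0,"travel":[-0.3,0.98,0],"spin":0},{"grip":0,"travel":[-0.3,0.98,0],"spin":0}]'
python3 -m handwheel '[{"grip":0,"travel":[-0.3,0.98,0],"spin":0},{"grip":0,"travel":[-0.3,0.98,0],"spin":0},{"grip":0,"travel":[-0.3,0.98,0],"spin":0},{"grip":0,"travel":[-0.3,0.98,0],"spin":0},{"grip":0,"travel":[-0.3,0.98,0],"spin":0},{"grip":0,"travel":[-0.3,0.98,0],"spin":0},{"grip":0,"travel":[-0.3,0.98,0],"spin":0},{"grip":0,"travel":[-0.3,0.98,0],"spin":0}]'
python3 -m handwheel '[{"grip":0,"travel":[-0.15,0.5,0],"spin":-0.78},{"grip":0,"travel":[0,0,0.6],"spin":0},{"grip":0,"travel":[0,0,0.9],"spin":0},{"grip":0,"travel":[0,0,0.9],"spin":0},{"grip":0,"travel":[0,0,0.9],"spin":0},{"grip":0,"travel":[0,0,0],"spin":0}]'
```

```text
time_s: 45.4
tcp_pos: [0.4686, -0.0768, 0.1998]
eef_rot: [180.0, 0.0, 2.3]
contact_force: [0.4, -0.1, 0.7]
gripper_width: 0.0439
gripper_force: 0.0
time_s: 46.4
tcp_pos: [0.4161, -0.2748, 0.1997]
eef_rot: [-180.0, 0.0, 2.3]
contact_force: [-0.1, -0.3, -0.1]
gripper_width: 0.0435
gripper_force: 0.0
time_s: 47.15
tcp_pos: [0.4123, -0.2851, 0.1152]
eef_rot: [-179.9, 0.2, 6.1]
contact_force: [0.4, -0.4, 0.5]
gripper_width: 0.0436
gripper_force: 0.0
```

```bash
python3 -m handwheel '[{"grip":0,"travel":[0.05,0.06,0.9],"spin":0},{"grip":0,"travel":[0,0,1],"spin":0},{"grip":0,"travel":[0,0,1],"spin":0},{"grip":0,"travel":[0,0,0.7],"spin":0},{"grip":0,"travel":[0,0,0.5],"spin":0},{"grip":0,"travel":[0,0,0],"spin":0}]'
python3 -m handwheel '[{"grip":1,"travel":[0,0,0],"spin":0},{"grip":1,"travel":[0,0,0],"spin":0},{"grip":1,"travel":[0,0,0],"spin":0},{"grip":1,"travel":[0,0,0],"spin":0},{"grip":1,"travel":[0,0,0],"spin":0},{"grip":1,"travel":[0,0,-0.5],"spin":0},{"grip":1,"travel":[0,0,-1],"spin":0},{"grip":1,"travel":[0,0,-1],"spin":0}]' 50
```

```text
time_s: 47.9
tcp_pos: [0.4154, -0.2869, 0.0145]
eef_rot: [-180.0, 0.1, 6.2]
contact_force: [0.5, 0.4, 0.3]
gripper_width: 0.0437
gripper_force: 0.0
time_s: 48.9
tcp_pos: [0.4155, -0.2869, 0.0784]
eef_rot: [-180.0, 0.0, 6.2]
contact_force: [0.3, 0.3, -0.3]
gripper_width: 0.0209
gripper_force: 50.0
```

```bash
python3 -m handwheel '[{"grip":1,"travel":[0,0,-1],"spin":0},{"grip":1,"travel":[0,0,-1],"spin":0},{"grip":1,"travel":[0,0,-1],"spin":0},{"grip":1,"travel":[0,0,-1],"spin":0},{"grip":1,"travel":[0.37,-0.47,-0.9],"spin":0},{"grip":1,"travel":[0.74,-0.93,0],"spin":0},{"grip":1,"travel":[0.74,-0.93,0],"spin":0},{"grip":1,"travel":[0.74,-0.93,0],"spin":0}]' 50
python3 -m handwheel '[{"grip":1,"travel":[0.74,-0.93,0],"spin":0},{"grip":1,"travel":[0.74,-0.93,0],"spin":0},{"grip":1,"travel":[0.74,-0.93,0],"spin":0},{"grip":1,"travel":[0.74,-0.93,0],"spin":0},{"grip":1,"travel":[0.74,-0.93,0],"spin":0},{"grip":1,"travel":[0.74,-0.93,0],"spin":0},{"grip":1,"travel":[0.74,-0.93,0],"spin":0},{"grip":1,"travel":[0.74,-0.93,0],"spin":0}]' 50
python3 -m handwheel '[{"grip":1,"travel":[0.74,-0.94,0],"spin":0},{"grip":1,"travel":[0.39,-0.5,0],"spin":0.78},{"grip":1,"travel":[0,0,0.8],"spin":0},{"grip":1,"travel":[0,0,0.8],"spin":0},{"grip":1,"travel":[0,0,0.8],"spin":0},{"grip":1,"travel":[0,0,0],"spin":0},{"grip":1,"travel":[0,0,0],"spin":0}]' 50
```

```text
time_s: 49.9
tcp_pos: [0.4713, -0.1981, 0.2006]
eef_rot: [-180.0, -0.0, 6.2]
contact_force: [-0.3, -0.4, -0.8]
gripper_width: 0.0208
gripper_force: 50.0
time_s: 50.9
tcp_pos: [0.5989, 0.0033, 0.2002]
eef_rot: [-180.0, -0.0, 6.2]
contact_force: [-0.5, -0.9, -0.6]
gripper_width: 0.0208
gripper_force: 50.0
time_s: 51.78
tcp_pos: [0.6231, 0.0414, 0.1405]
eef_rot: [180.0, -0.0, 2.3]
contact_force: [0.2, 0.0, -0.4]
gripper_width: 0.0208
gripper_force: 50.0
```

```bash
python3 -m handwheel '[{"grip":1,"travel":[0,0.02,0.6],"spin":0},{"grip":1,"travel":[0,0,0.6],"spin":0},{"grip":1,"travel":[0,0,0.4],"spin":0},{"grip":1,"travel":[0,0,0.4],"spin":0},{"grip":1,"travel":[0,0,0.4],"spin":0},{"grip":1,"travel":[0,0,0],"spin":0}]' 50
python3 -m handwheel '[{"grip":1,"travel":[0,0,0.3],"spin":0},{"grip":1,"travel":[0,0,0.3],"spin":0},{"grip":1,"travel":[0,0,0],"spin":0}]' 50
```

```text
time_s: 52.52
tcp_pos: [0.6219, 0.0401, 0.0788]
eef_rot: [180.0, 0.1, 2.3]
contact_force: [0.7, -2.0, -2.8]
gripper_width: 0.0209
gripper_force: 50.0
time_s: 52.9
tcp_pos: [0.6225, 0.0406, 0.0662]
eef_rot: [180.0, -0.0, 2.4]
contact_force: [-5.4, -0.3, 13.8]
gripper_width: 0.0208
gripper_force: 50.0
```

```bash
python3 -m handwheel '[{"grip":1,"travel":[0,0,0.12],"spin":0},{"grip":1,"travel":[0,0,0],"spin":0}]' 50
python3 -m handwheel '[{"grip":1,"travel":[0,0,-0.2],"spin":0},{"grip":0,"travel":[0,0,0],"spin":0},{"grip":0,"travel":[0,0,0],"spin":0},{"grip":0,"travel":[0,0,0],"spin":0},{"grip":0,"travel":[0,0,-0.5],"spin":0},{"grip":0,"travel":[0,0,-1],"spin":0},{"grip":0,"travel":[0,0,-1],"spin":0},{"grip":0,"travel":[0,0,-1],"spin":0}]' 50
python3 -m handwheel '[{"grip":0,"travel":[0,0,-1],"spin":0},{"grip":0,"travel":[-1,0,-1],"spin":0},{"grip":0,"travel":[-1,0,0],"spin":0},{"grip":0,"travel":[-1,0,0],"spin":0},{"grip":0,"travel":[-1,0,0],"spin":0}]'
python3 ck.py wrist scene side
```

```text
time_s: 53.15
tcp_pos: [0.6226, 0.0406, 0.066]
eef_rot: [180.0, -0.1, 2.4]
contact_force: [-14.0, -0.1, 34.2]
gripper_width: 0.0206
gripper_force: 50.0
time_s: 54.15
tcp_pos: [0.6226, 0.0404, 0.156]
eef_rot: [-180.0, -0.0, 2.3]
contact_force: [-0.2, 0.8, -0.3]
gripper_width: 0.0439
gripper_force: 0.0
time_s: 54.78
tcp_pos: [0.5218, 0.0363, 0.2052]
eef_rot: [-180.0, -0.1, 2.3]
contact_force: [-0.8, -0.7, -0.7]
gripper_width: 0.0439
gripper_force: 0.0
wrist clip ex,ey -0.0017 -0.0034 L 0.12 ang 2.0
wrist clip ex,ey -0.0017 0.0722 L 0.121 ang 2.0
wrist mat [ 0.4948 -0.1459] L 0.013 ang 34.6
scene mat [ 0.4156 -0.3842] L 0.116 ang -5.9
scene clip ex,ey 0.0039 -0.0043 L 0.113 ang -3.5
scene clip ex,ey 0.0038 0.0717 L 0.113 ang -2.5
side mat [ 0.4172 -0.3871] L 0.117 ang -6.7
side clip ex,ey 0.0098 -0.0056 L 0.097 ang -10.1
side clip ex,ey -0.0476 -0.0155 L 0.053 ang -69.7
side clip ex,ey 0.012 0.0701 L 0.1 ang -12.8
side clip ex,ey -0.0476 0.0617 L 0.048 ang -67.3
```

Both seated alike. Now tube A.

```bash
python3 -m handwheel '[{"grip":0,"travel":[-0.15,0.5,0],"spin":0},{"grip":0,"travel":[-0.29,0.97,0],"spin":0},{"grip":0,"travel":[-0.29,0.97,0],"spin":0},{"grip":0,"travel":[-0.29,0.97,0],"spin":0},{"grip":0,"travel":[-0.29,0.97,0],"spin":0},{"grip":0,"travel":[-0.29,0.97,0],"spin":0},{"grip":0,"travel":[-0.29,0.97,0],"spin":0},{"grip":0,"travel":[-0.29,0.97,0],"spin":0}]'
python3 -m handwheel '[{"grip":0,"travel":[-0.29,0.97,0],"spin":0},{"grip":0,"travel":[-0.29,0.97,0],"spin":0},{"grip":0,"travel":[-0.29,0.97,0],"spin":0},{"grip":0,"travel":[-0.29,0.97,0],"spin":0},{"grip":0,"travel":[-0.29,0.97,0],"spin":0},{"grip":0,"travel":[-0.29,0.97,0],"spin":0},{"grip":0,"travel":[-0.29,0.97,0],"spin":0},{"grip":0,"travel":[-0.29,0.97,0],"spin":0}]'
python3 -m handwheel '[{"grip":0,"travel":[-0.29,0.97,0],"spin":0},{"grip":0,"travel":[-0.15,0.48,0],"spin":1},{"grip":0,"travel":[0,0,0.6],"spin":0.7},{"grip":0,"travel":[0,0,0.9],"spin":0},{"grip":0,"travel":[0,0,0.9],"spin":0},{"grip":0,"travel":[0,0,0.9],"spin":0},{"grip":0,"travel":[0,0,0],"spin":0},{"grip":0,"travel":[0,0,0],"spin":0}]'
```

```text
time_s: 55.92
tcp_pos: [0.4754, -0.1494, 0.2043]
eef_rot: [180.0, 0.0, 2.3]
contact_force: [-0.3, -0.4, -0.0]
gripper_width: 0.0438
gripper_force: 0.0
time_s: 56.92
tcp_pos: [0.425, -0.3458, 0.2042]
eef_rot: [180.0, 0.0, 2.3]
contact_force: [-0.1, 1.1, 0.6]
gripper_width: 0.0439
gripper_force: 0.0
time_s: 57.92
tcp_pos: [0.4162, -0.3815, 0.1225]
eef_rot: [180.0, -0.0, -6.2]
contact_force: [-0.0, 0.1, 0.6]
gripper_width: 0.0435
gripper_force: 0.0
```

```bash
python3 -m handwheel '[{"grip":0,"travel":[0,0,1],"spin":0},{"grip":0,"travel":[0,0,1],"spin":0},{"grip":0,"travel":[0,0,1],"spin":0},{"grip":0,"travel":[0,0,0.8],"spin":0},{"grip":0,"travel":[0,0,0.55],"spin":0},{"grip":0,"travel":[0,0,0],"spin":0}]'
python3 -m handwheel '[{"grip":1,"travel":[0,0,0],"spin":0},{"grip":1,"travel":[0,0,0],"spin":0},{"grip":1,"travel":[0,0,0],"spin":0},{"grip":1,"travel":[0,0,0],"spin":0},{"grip":1,"travel":[0,0,0],"spin":0},{"grip":1,"travel":[0,0,-0.5],"spin":0},{"grip":1,"travel":[0,0,-1],"spin":0},{"grip":1,"travel":[0,0,-1],"spin":0}]' 50
python3 -m handwheel '[{"grip":1,"travel":[0,0,-1],"spin":0},{"grip":1,"travel":[0,0,-1],"spin":0},{"grip":1,"travel":[0,0,-1],"spin":0},{"grip":1,"travel":[0,0,-1],"spin":0},{"grip":1,"travel":[0,0,-1],"spin":0},{"grip":1,"travel":[0,0,0],"spin":0}]' 50
```

```text
time_s: 58.68
tcp_pos: [0.4158, -0.3808, 0.0129]
eef_rot: [-180.0, 0.0, -6.2]
contact_force: [-0.2, -0.1, -0.1]
gripper_width: 0.0437
gripper_force: 0.0
time_s: 59.68
tcp_pos: [0.4156, -0.3807, 0.0766]
eef_rot: [-180.0, 0.0, -6.2]
contact_force: [0.8, -0.4, -0.5]
gripper_width: 0.0207
gripper_force: 50.0
time_s: 60.42
tcp_pos: [0.4167, -0.3813, 0.2032]
eef_rot: [179.9, -0.2, -6.2]
contact_force: [1.1, -0.1, -0.9]
gripper_width: 0.0207
gripper_force: 50.0
```

```bash
python3 -m handwheel '[{"grip":1,"travel":[0.22,-0.49,0],"spin":0},{"grip":1,"travel":[0.45,-0.98,0],"spin":0},{"grip":1,"travel":[0.45,-0.98,0],"spin":0},{"grip":1,"travel":[0.45,-0.98,0],"spin":0},{"grip":1,"travel":[0.45,-0.98,0],"spin":0},{"grip":1,"travel":[0.45,-0.98,0],"spin":0},{"grip":1,"travel":[0.45,-0.98,0],"spin":0},{"grip":1,"travel":[0.45,-0.98,0],"spin":0}]' 50
python3 -m handwheel '[{"grip":1,"travel":[0.45,-0.98,0],"spin":0},{"grip":1,"travel":[0.45,-0.98,0],"spin":0},{"grip":1,"travel":[0.45,-0.98,0],"spin":0},{"grip":1,"travel":[0.45,-0.98,0],"spin":0},{"grip":1,"travel":[0.45,-0.98,0],"spin":0},{"grip":1,"travel":[0.45,-0.98,0],"spin":0},{"grip":1,"travel":[0.45,-0.98,0],"spin":0},{"grip":1,"travel":[0.23,-0.48,0],"spin":-1}]' 50
python3 -m handwheel '[{"grip":1,"travel":[0,0,0.5],"spin":-0.7},{"grip":1,"travel":[0,0,0.8],"spin":0},{"grip":1,"travel":[0,0,0.8],"spin":0},{"grip":1,"travel":[0,0,0.6],"spin":0},{"grip":1,"travel":[0,0,0],"spin":0},{"grip":1,"travel":[0,0,0],"spin":0}]' 50
```

```text
time_s: 61.42
tcp_pos: [0.5192, -0.2056, 0.1996]
eef_rot: [-180.0, 0.1, -6.2]
contact_force: [-1.1, 0.6, -1.1]
gripper_width: 0.0208
gripper_force: 50.0
time_s: 62.42
tcp_pos: [0.6241, -0.0319, 0.2003]
eef_rot: [180.0, 0.0, -1.0]
contact_force: [-0.6, 0.1, -0.4]
gripper_width: 0.0208
gripper_force: 50.0
time_s: 63.18
tcp_pos: [0.6237, -0.0337, 0.1337]
eef_rot: [180.0, -0.0, 2.3]
contact_force: [-1.1, -0.5, -0.9]
gripper_width: 0.021
gripper_force: 50.0
```

```bash
python3 -m handwheel '[{"grip":1,"travel":[0.02,0.02,0.6],"spin":0},{"grip":1,"travel":[0,0,0.6],"spin":0},{"grip":1,"travel":[0,0,0.4],"spin":0},{"grip":1,"travel":[0,0,0.4],"spin":0},{"grip":1,"travel":[0,0,0.3],"spin":0},{"grip":1,"travel":[0,0,0],"spin":0}]' 50
python3 -m handwheel '[{"grip":1,"travel":[0,0,0.2],"spin":0},{"grip":1,"travel":[0,0,0.2],"spin":0},{"grip":1,"travel":[0,0,0.1],"spin":0},{"grip":1,"travel":[0,0,0],"spin":0}]' 50
```

```text
time_s: 63.92
tcp_pos: [0.6231, -0.0345, 0.0745]
eef_rot: [180.0, 0.1, 2.3]
contact_force: [0.2, -2.4, -2.7]
gripper_width: 0.0208
gripper_force: 50.0
time_s: 64.42
tcp_pos: [0.6237, -0.0341, 0.0646]
eef_rot: [180.0, -0.0, 2.4]
contact_force: [-5.2, 0.1, 12.2]
gripper_width: 0.0207
gripper_force: 50.0
```

Bottomed as expected. One small extra press, then release and retreat above the switch area, and check everything.

```bash
python3 -m handwheel '[{"grip":1,"travel":[0,0,0.08],"spin":0},{"grip":1,"travel":[0,0,0],"spin":0},{"grip":1,"travel":[0,0,-0.18],"spin":0},{"grip":0,"travel":[0,0,0],"spin":0},{"grip":0,"travel":[0,0,0],"spin":0},{"grip":0,"travel":[0,0,0],"spin":0},{"grip":0,"travel":[0,0,-0.5],"spin":0},{"grip":0,"travel":[0,0,-1],"spin":0}]' 50
python3 -m handwheel '[{"grip":1,"travel":[0,0,-1],"spin":0},{"grip":1,"travel":[0,0,-1],"spin":0},{"grip":1,"travel":[0,0,-1],"spin":0},{"grip":1,"travel":[-1,0,-1],"spin":0},{"grip":1,"travel":[-1,-0.5,0],"spin":0},{"grip":1,"travel":[-1,-0.5,0],"spin":0},{"grip":1,"travel":[-1,-0.5,0],"spin":0},{"grip":1,"travel":[-1,-0.5,0],"spin":0}]' 50
python3 ck.py wrist scene side
cat > sw.py <<'E'
from h import *
for n in['scene','side','wrist']:
    im,c=cap(n,f'sw_{n}_{st()["time_s"]:.1f}.png')
    r=models.find_in(n,'switch_tip')[:2]; print(n,[(np.round(d['position'],1).tolist(),round(d['p'],2)) for d in r])
    p0=proj(c,[.471,.0348,.052]); t={q:proj(c,np.array([.471+.07*np.sin(q)*.9992,.0348+.07*np.sin(q)*.04,.052+.07*np.cos(q)])).round(1).tolist() for q in(-.5,0,.5)}; print('pred',p0.round(),t)
    if n!='wrist':
        hsv=cv2.cvtColor(im,cv2.COLOR_RGB2HSV);m=((hsv[...,0]>35)&(hsv[...,0]<95)&(hsv[...,1]>60)).astype(np.uint8)
        k,l,s,ct=cv2.connectedComponentsWithStats(m); q=[(ct[i].round(),s[i,4]) for i in range(1,k) if s[i,4]>150]; print('green',q)
        print('pack pred px',proj(c,[.58,-.316,.078]).round())
print(st()['tcp_pos'],st()['gripper_width'])
E
python3 sw.py
```

```text
time_s: 65.42
tcp_pos: [0.623, -0.0345, 0.103]
eef_rot: [180.0, 0.1, 2.3]
contact_force: [-0.2, 0.3, -0.0]
gripper_width: 0.0432
gripper_force: 0.0
time_s: 66.42
tcp_pos: [0.496, 0.0108, 0.2039]
eef_rot: [-180.0, -0.1, 2.3]
contact_force: [-0.2, -0.5, 0.3]
gripper_width: 0.0001
gripper_force: 0.0
wrist clip ex,ey -0.0026 0.0734 L 0.12 ang 2.2
wrist clip ex,ey -0.0042 -0.0023 L 0.115 ang 2.0
wrist clip ex,ey -0.0044 -0.0745 L 0.116 ang 2.8
wrist mat [ 0.4943 -0.146 ] L 0.012 ang 30.7
scene clip ex,ey 0.0047 -0.0796 L 0.114 ang -3.4
scene clip ex,ey 0.0037 -0.0043 L 0.113 ang -3.4
scene clip ex,ey -0.0011 0.07 L 0.114 ang 2.4
side clip ex,ey 0.0097 -0.0808 L 0.101 ang -13.8
side clip ex,ey -0.0484 -0.0914 L 0.05 ang -72.4
side clip ex,ey 0.0107 -0.0064 L 0.1 ang -12.7
side clip ex,ey -0.0476 -0.0151 L 0.053 ang -70.2
side clip ex,ey 0.0121 0.0701 L 0.1 ang -12.7
side clip ex,ey -0.047 0.0583 L 0.052 ang -68.8
scene []
pred [313. 240.] {-0.5: [320.9, 218.5], 0: [314.4, 223.5], 0.5: [307.3, 232.7]}
green [(array([117., 151.]), np.int32(452)), (array([203., 206.]), np.int32(959)), (array([208., 223.]), np.int32(191))]
pack pred px [202. 198.]
side []
pred [280. 258.] {-0.5: [293.8, 241.3], 0: [280.2, 238.6], 0.5: [266.5, 240.9]}
green [(array([244., 177.]), np.int32(495))]
pack pred px [251. 171.]
wrist [([254.0, 232.3], 0.69)]
pred [254. 217.] {-0.5: [249.7, 277.9], 0: [247.2, 245.2], 0.5: [246.9, 200.3]}
[0.4972 0.0104 0.203 ] -2.2970193082423292e-05
```

All three tubes read seated alike. Before the switch, I'll fit the pack's pose from the two fixed cameras.

```bash
cat > pf.py <<'E'
from h import *
import glob
from scipy.optimize import minimize
D=[]
for n in['scene','side']:
    im=cv2.imread(sorted(glob.glob(f'pics/sw_{n}_*.png'))[-1]); c=dict(viewer.calibration(n),n=n); c['W']=np.array(c['T'])
    hsv=cv2.cvtColor(im,cv2.COLOR_BGR2HSV); m=((hsv[...,0]>35)&(hsv[...,0]<95)&(hsv[...,1]>60)).astype(np.uint8)
    pc=proj(c,[.58,-.316,.06]); yy,xx=np.mgrid[:420,:560]; m[np.hypot(xx-pc[0],yy-pc[1])>45]=0
    pts=np.argwhere(m)[:,::-1].astype(np.int32); hull=cv2.convexHull(pts); M=np.zeros((420,560),np.uint8); cv2.fillConvexPoly(M,hull,1); D.append((c,M))
    print(n,cv2.boundingRect(hull),M.sum())
def sil(c,x,y,a,zb):
    P=[]
    for sx in(-.075,.075):
        for sy in(-.0425,.0425):
            for z in(zb,.078):
                P.append(proj(c,[x+sx*np.cos(a)-sy*np.sin(a),y+sx*np.sin(a)+sy*np.cos(a),z]))
    h=cv2.convexHull((np.array(P)*16).astype(np.int32)); S=np.zeros((420,560),np.uint8); cv2.fillConvexPoly(S,h,1,shift=4); return S
def f(p):
    return sum(1-(sil(c,p[0],p[1],p[2],p[3])&M).sum()/(sil(c,p[0],p[1],p[2],p[3])|M).sum() for c,M in D)
r=min((minimize(f,[.58+dx,-.316+dy,np.radians(81.6),zb],method='Nelder-Mead',options=dict(initial_simplex=np.array([.58+dx,-.316+dy,1.424,zb])+np.vstack([np.zeros(4),np.diag([.012,.012,.1,.012])]))) for dx in(-.01,.01) for dy in(-.01,.01) for zb in(.01,.03)),key=lambda r:r.fun)
print(r.x,np.degrees(r.x[2]),r.fun)
E
python3 pf.py
```

```text
scene (178, 183, 51, 52) 1599
side (232, 160, 26, 43) 799
[ 0.5867 -0.306   1.4111  0.0198] 80.8499748130399 0.45361361658254284
```

```bash
python3 -m handwheel '[{"grip":1,"travel":[-0.91,-0.26,0],"spin":0},{"grip":1,"travel":[-0.91,-0.26,0],"spin":0},{"grip":1,"travel":[-0.91,-0.26,0],"spin":0},{"grip":1,"travel":[-0.91,-0.26,0],"spin":0},{"grip":1,"travel":[0,0,0],"spin":0}]'
python3 sw.py; python3 pf.py
```

```text
time_s: 67.5
tcp_pos: [0.404, 0.0328, 0.2032]
eef_rot: [-180.0, -0.0, 2.4]
contact_force: [1.0, 0.0, -0.1]
gripper_width: 0.0009
gripper_force: 0.0
scene [([319.6, 222.6], 0.45), ([301.0, 287.6], 0.39)]
pred [313. 240.] {-0.5: [320.9, 218.5], 0: [314.4, 223.5], 0.5: [307.3, 232.7]}
green [(array([117., 151.]), np.int32(451)), (array([203., 206.]), np.int32(958)), (array([208., 223.]), np.int32(191))]
pack pred px [202. 198.]
side [([291.5, 241.4], 0.66), ([262.0, 199.6], 0.66)]
pred [280. 258.] {-0.5: [293.8, 241.3], 0: [280.2, 238.6], 0.5: [266.5, 240.9]}
green [(array([263., 116.]), np.int32(209)), (array([250., 177.]), np.int32(785))]
pack pred px [251. 171.]
wrist [([280.0, 162.2], 0.58), ([35.2, 109.7], 0.28)]
pred [281. 122.] {-0.5: [281.0, 169.4], 0: [281.0, 124.6], 0.5: [281.0, 78.7]}
[0.4052 0.0328 0.2029] 0.00024183041118376776
scene (178, 183, 51, 52) 1599
side (232, 160, 37, 44) 1267
[ 0.5857 -0.3072  1.4087  0.0177] 80.7140023996711 0.13435937347991045
```

The pack fits at (0.586, -0.307), 80.7°, about 10 mm from the pad centre and within tolerance. The knob is where predicted, so I'll flip the switch from its -x side.

```bash
python3 -m handwheel '[{"grip":1,"travel":[0,0,0.9],"spin":0},{"grip":1,"travel":[0,0,0.9],"spin":0},{"grip":1,"travel":[0,0,0.9],"spin":0},{"grip":1,"travel":[0,0,0.9],"spin":0},{"grip":1,"travel":[0,0,0.1],"spin":0},{"grip":1,"travel":[0,0,0],"spin":0}]'
python3 -m handwheel '[{"grip":1,"travel":[0.45,0,0],"spin":0},{"grip":1,"travel":[0.45,0,0],"spin":0},{"grip":1,"travel":[0.45,0,0],"spin":0},{"grip":1,"travel":[0.45,0,0],"spin":0},{"grip":1,"travel":[0.45,0,0],"spin":0},{"grip":1,"travel":[0.45,0,0],"spin":0},{"grip":1,"travel":[0.4,0,0],"spin":0},{"grip":1,"travel":[0,0,0],"spin":0}]'
```

```text
time_s: 68.55
tcp_pos: [0.4051, 0.0329, 0.1109]
eef_rot: [180.0, 0.0, 2.3]
contact_force: [0.4, 0.9, 0.7]
gripper_width: 0.0004
gripper_force: 0.0
time_s: 69.55
tcp_pos: [0.4821, 0.0358, 0.1101]
eef_rot: [180.0, 0.1, 2.3]
contact_force: [-2.6, 0.5, -0.5]
gripper_width: 0.0006
gripper_force: 1.3
```

```bash
python3 -m handwheel '[{"grip":1,"travel":[0.2,0,0],"spin":0},{"grip":1,"travel":[0.2,0,0],"spin":0},{"grip":1,"travel":[0,0,0],"spin":0}]'
python3 -m handwheel '[{"grip":1,"travel":[0.1,0,0],"spin":0},{"grip":1,"travel":[0,0,0],"spin":0}]'
```

```text
time_s: 69.92
tcp_pos: [0.4836, 0.035, 0.1093]
eef_rot: [179.9, 0.9, 2.2]
contact_force: [-34.5, 10.2, 26.9]
gripper_width: 0.0005
gripper_force: 19.5
time_s: 70.18
tcp_pos: [0.4838, 0.0349, 0.1092]
eef_rot: [179.9, 1.1, 2.2]
contact_force: [-44.2, 12.7, 33.8]
gripper_width: 0.0009
gripper_force: 24.3
```

The lever is hard against its on-side stop, where predicted. Backing off and checking.

```bash
python3 -m handwheel '[{"grip":1,"travel":[-0.8,0,0],"spin":0},{"grip":1,"travel":[-0.8,0,0],"spin":0},{"grip":1,"travel":[-0.8,0,0],"spin":0},{"grip":1,"travel":[0,0,-1],"spin":0},{"grip":1,"travel":[0,0,-1],"spin":0},{"grip":1,"travel":[0,0,-1],"spin":0},{"grip":1,"travel":[0,0,-1],"spin":0},{"grip":1,"travel":[0,0,0],"spin":0}]'
python3 sw.py; python3 ck.py wrist scene side; python3 pf.py
```

```text
time_s: 71.18
tcp_pos: [0.4364, 0.0348, 0.2129]
eef_rot: [-179.9, -0.3, 2.4]
contact_force: [0.5, -0.3, 0.4]
gripper_width: 0.0005
gripper_force: 0.0
scene [([306.6, 235.8], 0.52), ([292.1, 275.1], 0.27)]
pred [313. 240.] {-0.5: [320.9, 218.5], 0: [314.4, 223.5], 0.5: [307.3, 232.7]}
green [(array([117., 151.]), np.int32(451)), (array([203., 206.]), np.int32(958)), (array([208., 223.]), np.int32(192))]
pack pred px [202. 198.]
side [([268.3, 241.8], 0.69)]
pred [280. 258.] {-0.5: [293.8, 241.3], 0: [280.2, 238.6], 0.5: [266.5, 240.9]}
green [(array([263., 116.]), np.int32(209)), (array([250., 177.]), np.int32(800))]
pack pred px [251. 171.]
wrist [([281.4, 121.8], 0.66), ([179.8, 38.0], 0.58)]
pred [281. 152.] {-0.5: [280.9, 204.3], 0: [281.0, 163.7], 0.5: [281.0, 117.9]}
[0.4344 0.034  0.2099] 0.0004177465487730049
wrist clip ex,ey -0.0315 0.0722 L 0.057 ang 8.3
wrist clip ex,ey -0.0338 -0.0038 L 0.053 ang 14.3
wrist clip ex,ey -0.0294 -0.0753 L 0.056 ang 2.0
wrist mat [ 0.4938 -0.146 ] L 0.012 ang 25.0
wrist mat [ 0.4415 -0.1639] L 0.019 ang -85.6
wrist mat [ 0.3843 -0.1229] L 0.012 ang 14.4
scene clip ex,ey -0.0007 -0.0813 L 0.114 ang 1.9
scene clip ex,ey -0.0011 -0.0059 L 0.114 ang 1.7
scene clip ex,ey -0.0005 0.0702 L 0.114 ang 1.9
side mat [ 0.4454 -0.4365] L 0.131 ang -42.0
side clip ex,ey 0.0097 -0.0808 L 0.101 ang -14.2
side clip ex,ey -0.0478 -0.0945 L 0.054 ang -73.3
side clip ex,ey 0.0106 -0.0063 L 0.1 ang -12.2
side clip ex,ey -0.0468 -0.0184 L 0.056 ang -70.9
side clip ex,ey 0.0121 0.0701 L 0.1 ang -12.7
side clip ex,ey -0.047 0.0583 L 0.052 ang -68.8
scene (178, 183, 51, 52) 1599
side (232, 160, 37, 44) 1332
[ 0.5837 -0.3083  1.419   0.0158] 81.30092723621324 0.09920747949525066
```

The switch is on, the three tubes lie centred and aligned in their clips, and the pack stands on the pad. Handing in.

```bash
python3 -c "
from plant import close_job; print(close_job())"
```

```text
the job is handed in; nothing more can be done
None
```

I handed the job in with the pack on its pad, all three tubes seated in their clips and the switch fully on; my last camera check agreed, but the hand-in returned no verdict.

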